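# Fetch the long unit from behind the others and set it on the test stand

## Task

The long unit at the back of the crowded tray is due on the test stand. First move the three small units in front of it (oblong, square, round) into the empty side tray, touching the long one only once all three stand there; then set the long unit squarely on the cork pad of the test stand, and after that put each small unit back on its own cork mat, the one of its shape, centred and lined up with it. Keep every unit upright, knobs up, and do not push or knock over the white cup.

Things in the scene. Friction and masses are not known exactly. Their poses are not given: they have to be found in the camera images.
- unit_oblong_mid (a point): small oblong electronic unit, 0.22 kg: shell 72 mm (its x) by 40 mm (its y), 36 mm high; two small black knobs at +x and a steel push-switch at -x rise up to 12 mm above it. Dark metal shell, brass-coloured top, upright on its flat underside. Point: middle of the shell, half-way up; z up.
- unit_square_mid (a point): small square electronic unit, 0.26 kg: shell 58 x 58 mm, 40 mm high; four black knobs rise 12 mm above it. Dark metal shell, brass-coloured top, upright on its flat underside. Point: middle of the shell, half-way up; z up.
- unit_round_mid (a point): small round electronic unit, 0.28 kg: shell 60 mm in diameter, 38 mm high; one large black knob (30 mm across) rises 14 mm above it. Dark metal shell, brass-coloured top, upright on its flat underside. Point: middle of the shell, half-way up; z up.
- unit_long_mid (a point): long electronic unit, 0.6 kg: shell 56 mm (its x) by 180 mm (its y), 38 mm high; six black knobs in a row (near +x) rise 12 mm above it, eight white keys near -x. Starts on the tray's floor, the small units only 1 to 20 mm before its -x side; 45 mm or more free behind it. Dark metal shell, brass-coloured top, upright on its flat underside. Point: middle of the shell, half-way up; z up.
- mat_oblong: oblong cork mat, 80 mm (x) by 48 mm (y), 3 mm thick, fixed; the oblong unit starts on it. Origin: centre of its underside, 3 mm above the bench. The three mats lie in a row along y, 92 mm apart, in changing order, in the crowded aluminium tray (220 x 280 mm, rim 14 mm high, floor 3 mm above the bench), the long unit on their +x side. Axes as the tray's
- mat_square: square cork mat, 67 x 67 mm, 3 mm thick, fixed in the same row; the square unit starts on it. Origin: centre of its underside; axes as mat_oblong
- mat_round: round cork mat, 70 mm in diameter, 3 mm thick, fixed in the same row; the round unit starts on it. Origin: centre of its underside; axes as mat_oblong
- side_tray: empty aluminium tray on one side of the bench (left or right), fixed: 280 mm (its x) by 200 mm (its y) outside, rim 14 mm high, walls and floor 3 mm thick. Origin: centre of its underside. The three small units fit in a row along its x, 85 mm apart
- test_stand: grey test stand on the other side, fixed: base 12 mm high, from 55 mm before (-x) to 100 mm behind (+x) the origin, 110 mm to either side (y); on it a cork pad 66 mm (x) by 190 mm (y), top 15 mm above the bench, for the long unit, either way round; a block 38 mm high from 72 mm behind the origin. Origin: at bench height under the pad's centre
- standoff_cup: white plastic cup, open, 64 mm across and 75 mm high, on the bench beyond the crowded tray; leave alone. Origin: centre of its underside
Not all that is in view belongs to the job. Leave any orange look-alike of the part that bears unit_oblong_mid alone. Leave any blue look-alike of the part that bears unit_long_mid alone.

How it is judged:
By the outcome, as a careful person would: the job done as asked, in the order asked, and still so for the second after the job is handed in, with the robot touching nothing.
It also fails if it takes over 136 s, if anything falls off the work surface, if the arm or the gripper's body presses on something with over 40 N, if the wrist force passes 120 N, or if a joint passes its speed limit or range.

## Robot

A 6-joint arm with a two-finger parallel gripper is mounted at the origin on the work surface. World frame = base frame: x ahead of the robot, y to its left, z up, the work surface at z = 0. Lengths are in mm, angles in rad, forces in N, time in s.
With the tool pointing down it reaches from about 325 to 1000 mm from the base axis. Payload 5.1 kg.
Tool frame: the origin (TCP) lies midway between the tips of the shut fingers; the grasp point (between the pads) lies 19 mm behind it (arm.grip_point_offset is the distance from the TCP to the grasp point, in mm); z points along the fingers, y is the line along which they close (so a half turn about z gives the same grasp; the last joint's range is limited). The gripper opens to 85 mm and grips with 20 to 120 N. Pads are 22 mm wide; open, the fingers measure 114 mm over their backs; the gripper's body (76 mm by 85 mm) begins 54 mm behind the grasp point. The pads swing forward as they close: fully open they stand 13 mm farther back than shut.
Start: joints at [1.232, 0.124, 1.65, -0, 1.367, -0.083], TCP at [164.485, 628.832, 231.322] pointing down, gripper open.
Joint ranges: [-2.61, 2.61], [-1.02, 2.33], [0.03, 2.71], [-1.35, 4.49], [0.32, 2.68], [-2.91, 2.91]. Speed limits (rad/s): [2.57, 2.57, 3.14, 3.14, 3.14, 3.14].

## Interface

Orientations are given as a rotation vector (axis times angle).
In Python, from plant import arm gives the robot as it stands. The module is installed in compiled form; this text tells all that it offers.
- The arm moves only by the tool jog_arm, never from a script. Its argument "increments" is a list of rows, each an object of numbers: "tx", "ty", "tz": the shift along the tool's x, y, z in cm; "yaw": the turn about the tool's z in rad; "jaw": the closure, from -1 (fully open) to 1 (shut), so that 0 is half open. In form: [{"tx": .., "ty": .., "tz": .., "yaw": .., "jaw": ..}, ...]. A call has 1 to 10 rows; each row is the pose to reach, as a shift and turn from the pose commanded when the call began, along the tool's axes at that moment; what a row does not reach only later rows make up. A row lasts 1/12 s, in which the tool goes at most 41.7 mm and 7.16 degrees, less where a joint would pass 70% of its speed; a pose out of reach is approached as far as the arm can. A call with a gripper value outside its range is refused whole. The fingers move at their own pace and stop on an object; the grip force is fixed at half the most. Time passes only in rows, so rows that repeat a pose let the fingers close. It gives the time, the measured TCP pose, the force, the opening and the grip force at its end, in the units of the state.
- arm.state(): the state, without advancing time (a new reading comes with each control period).
- arm.grab_frame(name): name is "scene" or "top" or "wrist"; returns a dict with "frame" (384x512x3 uint8, red, green, blue), "fov_y" (degrees; the focal length in pixels is half the picture's height over the tangent of half this angle, whatever the lens; pixels are square), "cx", "cy" (the principal point, pixels), "k1" (the pictures are not rectified: a ray, as slopes to the right and down, at radius r is drawn at 1 + k1 r^2 times it, then the intrinsics apply), "camera_from_world" (4x4, takes a point from world to camera coordinates). Camera axes: x right, y down, z forward; pixel columns grow to the right and rows downward; lengths in mm; the calibration is good to about 2 mm. A picture is of the moment at which its call begins. There is no depth.
- arm.finish_job(): hands the job in; it is judged then, once.
The state is a dict: "time_s": time; "joint_pos": joint angles; "joint_velocities": joint speeds; "joint_torque": joint torques, N m; "tcp_pos": TCP position; "ee_rot": TCP orientation; "wrist_force": force on the tool from outside, world axes, zero at the start; "torque": the same for the moment, N m; "finger_gap": finger opening in mm; "grasp_force": force on a finger pad.
Only numpy, scipy, OpenCV 4.12 (cv2) and the standard library are available. Lean on these libraries where they do the work, as an engineer would, in place of code of your own. Each camera call takes 0.05 s, during which the arm holds its last target. There are 200 camera calls.

## Working session

There is one attempt and no reset: what is moved stays moved. The work goes in short steps, Python scripts to look and compute and a tool call to move; the robot and the scene stay as the last step left them, time stands still between calls to the robot, and variables do not carry over. Pictures are saved under pics/ and viewed, at most 14 in all, crops included, and the job is handed in when it is done.

Besides the shell and the picture viewer there is one more tool, called after "Request:" as name([rows], argument=value, ...), one row to a line, values as JSON. jog_arm: Moves the arm, as the interface text tells. Its arguments: {"type":"object","properties":{"increments":{"type":"array"}},"required":["increments"]}

```bash
mkdir -p pics; cat > h.py <<'E'
import numpy as np, cv2
from plant import arm
def grab(n,save=None):
    d=arm.grab_frame(n)
    if save: cv2.imwrite('pics/'+save,d['frame'][:,:,::-1])
    return d
def K(d):
    f=d['frame'].shape[0]/2/np.tan(np.radians(d['fov_y'])/2)
    return np.array([[f,0,d['cx']],[0,f,d['cy']],[0,0,1.]])
def px2w(d,uv,z):
    uv=np.atleast_2d(np.array(uv,float))
    p=cv2.undistortPoints(uv.reshape(-1,1,2),K(d),None) .reshape(-1,2)
    q=p.copy()
    for _ in range(20): q=p/(1+d['k1']*(q**2).sum(1,keepdims=True))
    T=np.array(d['camera_from_world']);R=T[:3,:3];c=-R.T@T[:3,3]
    r=np.c_[q,np.ones(len(q))]@R
    return c+r*((z-c[2])/r[:,2])[:,None]
def w2px(d,P):
    P=np.atleast_2d(np.array(P,float));T=np.array(d['camera_from_world'])
    c=P@T[:3,:3].T+T[:3,3];q=c[:,:2]/c[:,2:]
    q=q*(1+d['k1']*(q**2).sum(1,keepdims=True));k=K(d)
    return q*k[0,0]+[k[0,2],k[1,2]]
E
python3 - <<'E'
from h import *
a=grab('scene','s0.png');b=grab('top','t0.png')
import pprint
for d in(a,b):
    T=np.array(d['camera_from_world']);print(d['fov_y'],d['cx'],d['cy'],d['k1'],-T[:3,:3].T@T[:3,3]);print(T.round(2))
print(arm.state(),arm.grip_point_offset)
E
```

```text
44.042591418243944 267.6025850848136 197.69202417464263 -0.19915650060412834 [1117.77989182  506.18563249  793.22354681]
[[-6.10000e-01  7.90000e-01 -0.00000e+00  2.85450e+02]
 [ 5.40000e-01  4.10000e-01 -7.30000e-01 -2.28290e+02]
 [-5.80000e-01 -4.50000e-01 -6.80000e-01  1.41466e+03]
 [ 0.00000e+00  0.00000e+00  0.00000e+00  1.00000e+00]]
50.713712135672964 252.5586363502914 194.48522612850306 -0.0010332473406246706 [ 433.76390197  -12.24221569 1009.70125471]
[[-3.0000e-02 -1.0000e+00 -2.0000e-02  1.9440e+01]
 [-1.0000e+00  3.0000e-02 -5.0000e-02  4.8322e+02]
 [ 5.0000e-02  2.0000e-02 -1.0000e+00  9.8687e+02]
 [ 0.0000e+00  0.0000e+00  0.0000e+00  1.0000e+00]]
{'time_s': 0.1, 'joint_pos': array([ 1.23240901e+00,  1.24430488e-01,  1.65155674e+00,  1.33246793e-06,
        1.36749674e+00, -8.26080763e-02]), 'joint_velocities': array([ 0.00149786, -0.00165174, -0.0023356 ,  0.0014262 , -0.00218538,
       -0.00098938]), 'joint_torque': array([ 4.76724563e-04, -4.24933147e+01, -3.66651714e+01, -1.09286218e-04,
        4.00999590e-03, -1.26529733e-05]), 'tcp_pos': array([164.29627434, 628.31559364, 230.17061469]), 'ee_rot': array([-4.00632438e-01, -3.11554148e+00,  2.90450242e-03]), 'wrist_force': array([ 0.56537199,  0.32414534, -0.57441091]), 'torque': array([ 0.03812553, -0.0172696 , -0.01872579]), 'grasp_force': 0.0, 'finger_gap': 85.51107797577826} 18.700000000000003
```

View pics/t0.png

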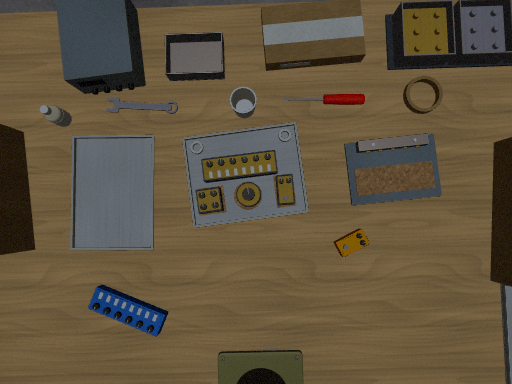

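View pics/s0.png

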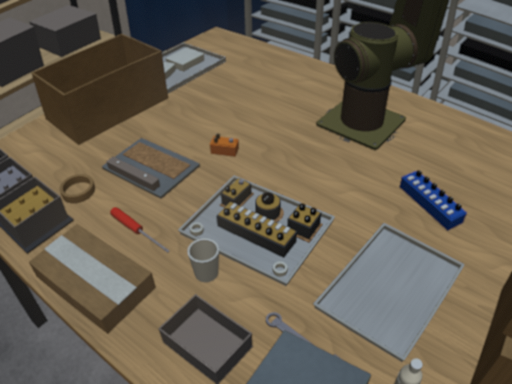

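The top view shows the crowded tray centred near (245,175): long unit (240,165), square (210,200), round (249,195), oblong (285,189). The side tray is at (113,192), test stand cork at (395,179), cup at (243,102). The orange (352,242) and blue (128,310) look-alikes are to be left alone. The scene view agrees.

```bash
cat >> h.py <<'E'
def brass(d):
    h=cv2.cvtColor(d['frame'],cv2.COLOR_RGB2HSV)
    return h,((h[...,0]>17)&(h[...,0]<30)&(h[...,1]>120)&(h[...,2]>60)).astype(np.uint8)
def rectw(d,c,z):
    P=px2w(d,c.reshape(-1,2),z)[:,:2]
    return cv2.minAreaRect(P.astype(np.float32))
E
python3 - <<'E'
from h import *
d=grab('top')
h,m=brass(d)
for p in [(205,189),(228,173),(262,195),(395,179),(113,192),(200,180),(30,200),(300,280),(352,242)]: print(p,h[p[1],p[0]])
m=cv2.morphologyEx(m,cv2.MORPH_CLOSE,np.ones((5,5)))
roi=np.zeros_like(m);roi[125:228,185:310]=1
for c in cv2.findContours(m*roi,0,2)[0]:
    if cv2.contourArea(c)>100: print('brass',[np.round(v,1) for v in rectw(d,c,43)],cv2.contourArea(c))
g=(h[...,1]<70)&(h[...,2]>90); g=g.astype(np.uint8)
for c in cv2.findContours(cv2.morphologyEx(g,cv2.MORPH_CLOSE,np.ones((5,5))),0,2)[0]:
    if cv2.contourArea(c)>2000: print('grey',[np.round(v,1) for v in rectw(d,c,14)],cv2.boundingRect(c))
k=((h[...,0]<20)&(h[...,1]>90)).astype(np.uint8);r=np.zeros_like(k);r[155:205,345:445]=1
for c in cv2.findContours(cv2.morphologyEx(k*r,cv2.MORPH_OPEN,np.ones((3,3))),0,2)[0]:
    if cv2.contourArea(c)>500: print('cork',[np.round(v,1) for v in rectw(d,c,15)],cv2.boundingRect(c))
E
```

```text
(205, 189) [101  67  42]
(228, 173) [102  28 137]
(262, 195) [105  23 111]
(395, 179) [ 17 116  90]
(113, 192) [103  27 112]
(200, 180) [105  27 114]
(30, 200) [ 15 141  74]
(300, 280) [ 18 110 114]
(352, 242) [ 21 255 127]
brass [array([469. , 106.2]), array([58.8, 61.6]), np.float64(7.0)] 459.0
brass [array([483.1,  16.5]), array([53. , 52.1]), np.float64(29.4)] 373.5
brass [array([489.9, -70.3]), array([71.1, 41.2]), np.float64(7.7)] 375.5
brass [array([553.3,  37. ]), array([ 48.2, 173.4]), np.float64(5.7)] 1337.0
grey [array([500.3, 356.1]), array([205.6, 283.7]), np.float64(88.6)] (70, 135, 84, 115)
grey [array([534.4,  25.3]), array([225.8, 285.9]), np.float64(6.2)] (182, 122, 127, 106)
cork [array([ 514.7, -341.1]), array([ 64.5, 189.3]), np.float64(4.6)] (355, 161, 80, 34)
```

```bash
cat >> h.py <<'E'
from scipy.spatial.transform import Rotation as Ro
def plan(*wps):
    """waypoints (x,y,z,deg of tool y in world) -> rows relative to present pose"""
    s=arm.state();R=Ro.from_rotvec(s['ee_rot']).as_matrix();p=s['tcp_pos']
    print('t',round(s['time_s'],2),'at',p.round(1),'ang',round(np.degrees(np.arctan2(R[1,1],R[0,1])),1),'gap',round(s['finger_gap'],1),'q6',s['joint_pos'][5].round(2))
    l=p
    for w in wps:
        t=np.array(w[:3],float);v=R.T@(t-p)/10
        a=np.degrees(np.arctan2(R[1,1],R[0,1]));dy=(w[3]-a+90)%180-90
        print(w,'-> tx %.2f ty %.2f tz %.2f yaw %.3f | rows %.1f'%(*v,-np.radians(dy),max(np.linalg.norm(t-l)/41.7,abs(dy)/7.16)));l=t
E
python3 - <<'E'
from h import *
plan((430,20,300,96.2))
E
```

```text
t 0.15 at [164.3 628.4 230.3] ang 75.3 gap 85.4 q6 -0.08
(430, 20, 300, 96.2) -> tx -41.10 ty -52.15 tz -6.89 yaw -0.364 | rows 16.0
```

Request:
jog_arm([
  {"tx": -20, "ty": -26, "tz": -6.9, "yaw": -0.364},
  {"tx": -20, "ty": -26, "tz": -6.9, "yaw": -0.364},
  {"tx": -41.1, "ty": -52.1, "tz": -6.9, "yaw": -0.364},
  {"tx": -41.1, "ty": -52.1, "tz": -6.9, "yaw": -0.364},
  {"tx": -41.1, "ty": -52.1, "tz": -6.9, "yaw": -0.364},
  {"tx": -41.1, "ty": -52.1, "tz": -6.9, "yaw": -0.364},
  {"tx": -41.1, "ty": -52.1, "tz": -6.9, "yaw": -0.364},
  {"tx": -41.1, "ty": -52.1, "tz": -6.9, "yaw": -0.364},
  {"tx": -41.1, "ty": -52.1, "tz": -6.9, "yaw": -0.364},
  {"tx": -41.1, "ty": -52.1, "tz": -6.9, "yaw": -0.364},
])

```text
schema error: expected keys tx, ty, tz, yaw, jaw
```

```bash
python3 - <<'E'
from h import *
plan((430,20,300,96.2))
E
```

```text
t 0.15 at [164.3 628.4 230.3] ang 75.3 gap 85.4 q6 -0.08
(430, 20, 300, 96.2) -> tx -41.10 ty -52.15 tz -6.89 yaw -0.364 | rows 16.0
```

Request:
jog_arm([
  {"tx": -41.1, "ty": -52.1, "tz": -6.9, "yaw": -0.364, "jaw": -1},
  {"tx": -41.1, "ty": -52.1, "tz": -6.9, "yaw": -0.364, "jaw": -1},
  {"tx": -41.1, "ty": -52.1, "tz": -6.9, "yaw": -0.364, "jaw": -1},
  {"tx": -41.1, "ty": -52.1, "tz": -6.9, "yaw": -0.364, "jaw": -1},
  {"tx": -41.1, "ty": -52.1, "tz": -6.9, "yaw": -0.364, "jaw": -1},
  {"tx": -41.1, "ty": -52.1, "tz": -6.9, "yaw": -0.364, "jaw": -1},
  {"tx": -41.1, "ty": -52.1, "tz": -6.9, "yaw": -0.364, "jaw": -1},
  {"tx": -41.1, "ty": -52.1, "tz": -6.9, "yaw": -0.364, "jaw": -1},
  {"tx": -41.1, "ty": -52.1, "tz": -6.9, "yaw": -0.364, "jaw": -1},
  {"tx": -41.1, "ty": -52.1, "tz": -6.9, "yaw": -0.364, "jaw": -1},
])

```text
time_s: 0.98
tcp_pos: [330.5, 247.2, 274.5]
ee_rot: [-0.171, 3.136, 0.0]
wrist_force: [1.3, 0.7, 1.0]
finger_gap: 85.0
grasp_force: 0.0
```

```bash
python3 - <<'E'
from h import *
plan((430,20,300,96.2))
E
```

```text
t 0.98 at [330.5 247.2 274.5] ang 96.2 gap 85.0 q6 -1.17
(430, 20, 300, 96.2) -> tx -7.42 ty -23.67 tz -2.55 yaw 0.001 | rows 6.0
```

Request:
jog_arm([
  {"tx": -7.4, "ty": -23.7, "tz": -2.5, "yaw": 0, "jaw": -1},
  {"tx": -7.4, "ty": -23.7, "tz": -2.5, "yaw": 0, "jaw": -1},
  {"tx": -7.4, "ty": -23.7, "tz": -2.5, "yaw": 0, "jaw": -1},
  {"tx": -7.4, "ty": -23.7, "tz": -2.5, "yaw": 0, "jaw": -1},
  {"tx": -7.4, "ty": -23.7, "tz": -2.5, "yaw": 0, "jaw": -1},
  {"tx": -7.4, "ty": -23.7, "tz": -2.5, "yaw": 0, "jaw": -1},
  {"tx": -7.4, "ty": -23.7, "tz": -2.5, "yaw": 0, "jaw": -1},
  {"tx": -7.4, "ty": -23.7, "tz": -2.5, "yaw": 0, "jaw": -1},
  {"tx": -7.4, "ty": -23.7, "tz": -2.5, "yaw": 0, "jaw": -1},
])

```text
time_s: 1.73
tcp_pos: [429.4, 21.5, 299.0]
ee_rot: [0.169, -3.136, -0.001]
wrist_force: [-0.4, 0.2, 0.9]
finger_gap: 85.3
grasp_force: 0.0
```

```bash
python3 - <<'E'
from h import *
plan((430,20,300,96.2))
d=grab('wrist','w0.png')
T=np.array(d['camera_from_world']);print(d['fov_y'],d['cx'],d['cy'],d['k1'],-T[:3,:3].T@T[:3,3])
h,m=brass(d)
m=cv2.morphologyEx(m,cv2.MORPH_CLOSE,np.ones((7,7)))
for c in cv2.findContours(m,0,2)[0]:
    if cv2.contourArea(c)>800: print('brass',[np.round(v,1) for v in rectw(d,c,43)],cv2.boundingRect(c))
E
```

```text
t 1.73 at [429.4  21.5 299. ] ang 96.2 gap 85.3 q6 -1.75
(430, 20, 300, 96.2) -> tx -0.05 ty -0.15 tz -0.10 yaw -0.001 | rows 0.0
58.77527636693495 256.5840671659828 191.68608541156024 -0.02991231093629696 [350.79038345  12.20179628 441.17767071]
brass [array([552.6,  37. ]), array([ 48.1, 172.8]), np.float64(5.5)] (191, 229, 135, 35)
brass [array([473., 112.]), array([49.4, 52.5]), np.float64(6.3)] (304, 175, 45, 39)
brass [array([484.2,  16.9]), array([53.2, 52. ]), np.float64(6.2)] (227, 174, 43, 42)
brass [array([493.1, -72. ]), array([63.8, 33.3]), np.float64(2.8)] (162, 169, 28, 51)
```

View pics/w0.png

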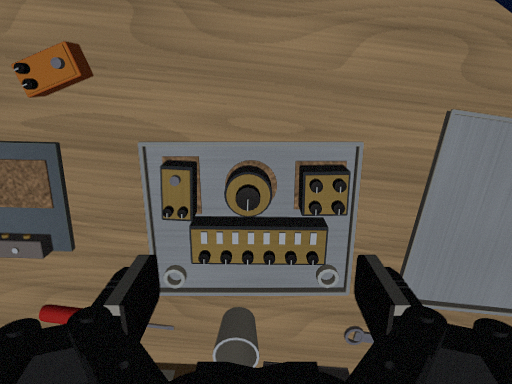

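Wrist view: oblong (178,190), round (248,190), square (325,190), each on its mat; long unit (258,240); mats peep out around the units. Picking the square first.

```bash
python3 - <<'E'
from h import *
plan((472,111,70,96.3),(472,111,14,96.3),(472,111,130,96.3))
E
```

```text
t 1.78 at [429.2  22.1 299. ] ang 96.2 gap 85.4 q6 -1.75
(472, 111, 70, 96.3) -> tx -5.23 ty 8.36 tz 22.90 yaw -0.001 | rows 6.0
(472, 111, 14, 96.3) -> tx -5.24 ty 8.36 tz 28.50 yaw -0.001 | rows 1.3
(472, 111, 130, 96.3) -> tx -5.23 ty 8.36 tz 16.90 yaw -0.001 | rows 2.8
```

Request:
jog_arm([
  {"tx": -5.2, "ty": 8.4, "tz": 22.9, "yaw": 0, "jaw": -0.8},
  {"tx": -5.2, "ty": 8.4, "tz": 22.9, "yaw": 0, "jaw": -0.8},
  {"tx": -5.2, "ty": 8.4, "tz": 22.9, "yaw": 0, "jaw": -0.8},
  {"tx": -5.2, "ty": 8.4, "tz": 22.9, "yaw": 0, "jaw": -0.8},
  {"tx": -5.2, "ty": 8.4, "tz": 22.9, "yaw": 0, "jaw": -0.8},
  {"tx": -5.2, "ty": 8.4, "tz": 22.9, "yaw": 0, "jaw": -0.8},
  {"tx": -5.2, "ty": 8.4, "tz": 22.9, "yaw": 0, "jaw": -0.8},
  {"tx": -5.2, "ty": 8.4, "tz": 22.9, "yaw": 0, "jaw": -0.8},
])

```text
time_s: 2.45
tcp_pos: [469.5, 112.2, 67.8]
ee_rot: [0.176, -3.13, 0.001]
wrist_force: [0.1, -0.4, 0.1]
finger_gap: 76.7
grasp_force: 0.0
```

```bash
python3 - <<'E'
from h import *
plan((472,111,70,96.3),(472,111,14,96.3),(472,111,130,96.3))
d=grab('wrist')
h,m=brass(d)
m=cv2.morphologyEx(m,cv2.MORPH_CLOSE,np.ones((15,15)))
v=np.where(m)
for c in cv2.findContours(m,0,2)[0]:
    if cv2.contourArea(c)>800: print('brass',[np.round(v,1) for v in rectw(d,c,46)],cv2.boundingRect(c))
E
```

```text
t 2.45 at [469.5 112.2  67.8] ang 96.4 gap 76.7 q6 -1.56
(472, 111, 70, 96.3) -> tx -0.24 ty -0.15 tz -0.22 yaw 0.003 | rows 0.1
(472, 111, 14, 96.3) -> tx -0.28 ty -0.14 tz 5.38 yaw 0.003 | rows 1.3
(472, 111, 130, 96.3) -> tx -0.20 ty -0.15 tz -6.22 yaw 0.003 | rows 2.8
brass [array([542.5,  90.5]), array([44.3, 63.8]), np.float64(5.5)] (153, 314, 109, 61)
brass [array([472.7, 110.9]), array([50.6, 51.9]), np.float64(6.9)] (203, 199, 102, 87)
brass [array([482.5,  18.1]), array([52.7, 51.8]), np.float64(42.1)] (29, 196, 100, 92)
```

Request:
jog_arm([
  {"tx": -0.3, "ty": -0.1, "tz": 3, "yaw": 0, "jaw": -0.8},
  {"tx": -0.3, "ty": -0.1, "tz": 5.3, "yaw": 0, "jaw": -0.8},
  {"tx": -0.3, "ty": -0.1, "tz": 5.3, "yaw": 0, "jaw": -0.8},
  {"tx": -0.3, "ty": -0.1, "tz": 5.3, "yaw": 0, "jaw": 1},
  {"tx": -0.3, "ty": -0.1, "tz": 5.3, "yaw": 0, "jaw": 1},
  {"tx": -0.3, "ty": -0.1, "tz": 5.3, "yaw": 0, "jaw": 1},
  {"tx": -0.3, "ty": -0.1, "tz": 5.3, "yaw": 0, "jaw": 1},
  {"tx": -0.3, "ty": -0.1, "tz": 5.3, "yaw": 0, "jaw": 1},
])

```text
time_s: 3.17
tcp_pos: [477.9, 110.1, 20.9]
ee_rot: [-0.169, 3.132, 0.0]
wrist_force: [-0.6, -0.8, 7.2]
finger_gap: 56.8
grasp_force: 67.3
```

```bash
python3 - <<'E'
from h import *
print(arm.state()['grasp_force'],arm.state()['wrist_force'])
a=np.radians(-1.4);
for k in(-85,0,85):print(500+k*np.cos(a),356+k*np.sin(a))
plan((472,111,110,96.3),(415,358,110,88.6),(415,358,15,88.6))
E
```

```text
67.32085347175598 [-0.5993827  -0.78929638  7.17276001]
415.02537336859945 358.0767351429755
500.0 356.0
584.9746266314006 353.9232648570245
t 3.17 at [477.9 110.1  20.9] ang 96.2 gap 56.8 q6 -1.56
(472, 111, 110, 96.3) -> tx 0.53 ty 0.15 tz -8.92 yaw -0.002 | rows 2.1
(415, 358, 110, 88.6) -> tx 3.53 ty 25.32 tz -8.93 yaw 0.133 | rows 6.1
(415, 358, 15, 88.6) -> tx 3.58 ty 25.32 tz 0.57 yaw 0.133 | rows 2.3
```

Request:
jog_arm([
  {"tx": 0, "ty": 0, "tz": -2, "yaw": 0, "jaw": 1},
  {"tx": 0, "ty": 0, "tz": -4, "yaw": 0, "jaw": 1},
  {"tx": 0, "ty": 0, "tz": -7, "yaw": 0, "jaw": 1},
  {"tx": 0, "ty": 0, "tz": -9, "yaw": 0, "jaw": 1},
  {"tx": 0, "ty": 0, "tz": -9, "yaw": 0, "jaw": 1},
  {"tx": 0, "ty": 0, "tz": -9, "yaw": 0, "jaw": 1},
])

```text
time_s: 3.67
tcp_pos: [476.4, 110.0, 109.1]
ee_rot: [-0.17, 3.133, 0.0]
wrist_force: [-0.1, 0.9, -2.6]
finger_gap: 56.7
grasp_force: 66.4
```

```bash
python3 - <<'E'
from h import *
print(arm.state()['grasp_force'],arm.state()['wrist_force'])
plan((415,358,110,88.6),(415,358,18,88.6))
d=grab('wrist','w1.png')
E
```

```text
66.40409231185913 [-0.10693515  0.91298287 -2.64023473]
t 3.67 at [476.4 110.  109.1] ang 96.2 gap 56.7 q6 -1.56
(415, 358, 110, 88.6) -> tx 3.43 ty 25.32 tz -0.10 yaw 0.133 | rows 6.1
(415, 358, 18, 88.6) -> tx 3.46 ty 25.32 tz 9.10 yaw 0.133 | rows 2.2
```

View pics/w1.png

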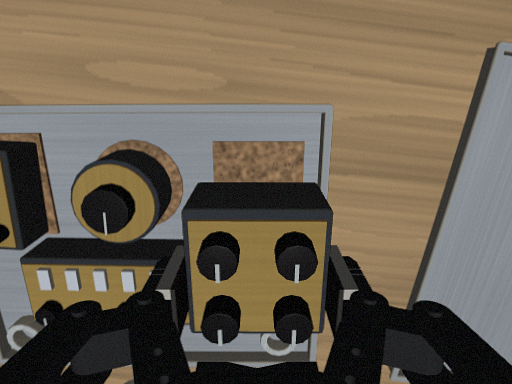

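The square is held upright between the fingers (260,260), its empty mat visible at (258,160). Carrying it to the side tray's near slot.

Request:
jog_arm([
  {"tx": 3.4, "ty": 25.3, "tz": 0, "yaw": 0.133, "jaw": 1},
  {"tx": 3.4, "ty": 25.3, "tz": 0, "yaw": 0.133, "jaw": 1},
  {"tx": 3.4, "ty": 25.3, "tz": 0, "yaw": 0.133, "jaw": 1},
  {"tx": 3.4, "ty": 25.3, "tz": 0, "yaw": 0.133, "jaw": 1},
  {"tx": 3.4, "ty": 25.3, "tz": 0, "yaw": 0.133, "jaw": 1},
  {"tx": 3.4, "ty": 25.3, "tz": 0, "yaw": 0.133, "jaw": 1},
  {"tx": 3.4, "ty": 25.3, "tz": 4, "yaw": 0.133, "jaw": 1},
  {"tx": 3.4, "ty": 25.3, "tz": 8, "yaw": 0.133, "jaw": 1},
  {"tx": 3.4, "ty": 25.3, "tz": 8, "yaw": 0.133, "jaw": 1},
  {"tx": 3.4, "ty": 25.3, "tz": 8, "yaw": 0.133, "jaw": 1},
])

```text
time_s: 4.55
tcp_pos: [411.1, 355.8, 23.3]
ee_rot: [-0.038, -3.134, 0.009]
wrist_force: [-0.5, 0.5, -2.3]
finger_gap: 56.6
grasp_force: 67.8
```

```bash
python3 - <<'E'
from h import *
print(arm.state()['wrist_force'])
plan((419,358,19,88.6))
E
```

```text
[-0.47328731  0.51071529 -2.25632961]
t 4.55 at [411.1 355.8  23.3] ang 88.6 gap 56.6 q6 -0.93
(419, 358, 19, 88.6) -> tx -0.78 ty 0.24 tz 0.43 yaw 0.000 | rows 0.2
```

Request:
jog_arm([
  {"tx": -0.8, "ty": 0.2, "tz": 0.3, "yaw": 0, "jaw": 1},
  {"tx": -0.8, "ty": 0.2, "tz": 0.5, "yaw": 0, "jaw": 1},
  {"tx": -0.8, "ty": 0.2, "tz": 0.5, "yaw": 0, "jaw": 1},
  {"tx": -0.8, "ty": 0.2, "tz": 0.5, "yaw": 0, "jaw": -0.8},
  {"tx": -0.8, "ty": 0.2, "tz": 0.5, "yaw": 0, "jaw": -0.8},
  {"tx": -0.8, "ty": 0.2, "tz": 0.5, "yaw": 0, "jaw": -0.8},
  {"tx": -0.8, "ty": 0.2, "tz": 0.5, "yaw": 0, "jaw": -0.8},
  {"tx": -0.8, "ty": 0.2, "tz": -3, "yaw": 0, "jaw": -0.8},
  {"tx": -0.8, "ty": 0.2, "tz": -7, "yaw": 0, "jaw": -0.8},
  {"tx": -0.8, "ty": 0.2, "tz": -8.5, "yaw": 0, "jaw": -0.8},
])

```text
time_s: 5.38
tcp_pos: [424.5, 361.2, 118.0]
ee_rot: [0.039, 3.135, 0.007]
wrist_force: [1.9, 1.2, 1.1]
finger_gap: 77.0
grasp_force: 0.0
```

Request:
jog_arm([
  {"tx": 0, "ty": 0, "tz": 0, "yaw": 0, "jaw": -0.8},
  {"tx": 0, "ty": 0, "tz": 0, "yaw": 0, "jaw": -0.8},
])

```text
time_s: 5.55
tcp_pos: [423.1, 360.2, 114.2]
ee_rot: [0.039, 3.139, 0.003]
wrist_force: [-0.3, -0.3, -0.3]
finger_gap: 76.9
grasp_force: 0.0
```

```bash
python3 - <<'E'
from h import *
plan((484,17,110,96.2),(484,17,15,96.2))
d=grab('wrist')
h,m=brass(d)
m=cv2.morphologyEx(m,cv2.MORPH_CLOSE,np.ones((15,15)))
for c in cv2.findContours(m,0,2)[0]:
    if cv2.contourArea(c)>2500: print('brass',[np.round(v,1) for v in rectw(d,c,43)],cv2.boundingRect(c))
E
```

```text
t 5.55 at [423.1 360.2 114.2] ang 88.6 gap 76.9 q6 -0.94
(484, 17, 110, 96.2) -> tx -6.94 ty -34.16 tz 0.37 yaw -0.133 | rows 8.4
(484, 17, 15, 96.2) -> tx -6.91 ty -34.18 tz 9.87 yaw -0.133 | rows 2.3
brass [array([418.2, 358.6]), array([51.7, 49.8]), np.float64(88.7)] (214, 162, 81, 72)
```

Request:
jog_arm([
  {"tx": -6.9, "ty": -34.2, "tz": 0.4, "yaw": -0.133, "jaw": -0.8},
  {"tx": -6.9, "ty": -34.2, "tz": 0.4, "yaw": -0.133, "jaw": -0.8},
  {"tx": -6.9, "ty": -34.2, "tz": 0.4, "yaw": -0.133, "jaw": -0.8},
  {"tx": -6.9, "ty": -34.2, "tz": 0.4, "yaw": -0.133, "jaw": -0.8},
  {"tx": -6.9, "ty": -34.2, "tz": 0.4, "yaw": -0.133, "jaw": -0.8},
  {"tx": -6.9, "ty": -34.2, "tz": 0.4, "yaw": -0.133, "jaw": -0.8},
  {"tx": -6.9, "ty": -34.2, "tz": 0.4, "yaw": -0.133, "jaw": -0.8},
  {"tx": -6.9, "ty": -34.2, "tz": 0.4, "yaw": -0.133, "jaw": -0.8},
  {"tx": -6.9, "ty": -34.2, "tz": 0.4, "yaw": -0.133, "jaw": -0.8},
  {"tx": -6.9, "ty": -34.2, "tz": 0.4, "yaw": -0.133, "jaw": -0.8},
])

```text
time_s: 6.43
tcp_pos: [481.8, 12.7, 106.4]
ee_rot: [0.162, -3.134, 0.001]
wrist_force: [-0.6, -1.0, -0.4]
finger_gap: 76.6
grasp_force: 0.0
```

Request:
jog_arm([
  {"tx": 0, "ty": 0, "tz": 0, "yaw": 0, "jaw": -0.8},
  {"tx": 0, "ty": 0, "tz": 0, "yaw": 0, "jaw": -0.8},
])

```text
time_s: 6.6
tcp_pos: [481.7, 16.6, 107.0]
ee_rot: [0.17, -3.134, -0.001]
wrist_force: [0.3, -0.5, 0.3]
finger_gap: 76.9
grasp_force: 0.0
```

```bash
python3 - <<'E'
from h import *
plan((484,17,15,96.2))
d=grab('wrist')
h,m=brass(d)
m=cv2.morphologyEx(m,cv2.MORPH_CLOSE,np.ones((15,15)))
for c in cv2.findContours(m,0,2)[0]:
    if cv2.contourArea(c)>800: print('brass',[np.round(v,1) for v in rectw(d,c,44)],cv2.boundingRect(c))
E
```

```text
t 6.6 at [481.7  16.6 107. ] ang 96.2 gap 76.9 q6 -1.76
(484, 17, 15, 96.2) -> tx -0.26 ty 0.01 tz 9.20 yaw 0.000 | rows 2.2
brass [array([552.3,  25. ]), array([ 48.3, 148.4]), np.float64(5.6)] (156, 274, 203, 59)
brass [array([483.7,  16.2]), array([52.6, 53.2]), np.float64(6.3)] (215, 174, 83, 77)
brass [array([492.5, -71.2]), array([63.5, 34. ]), np.float64(3.2)] (90, 164, 59, 93)
```

Request:
jog_arm([
  {"tx": -0.2, "ty": 0, "tz": 4, "yaw": 0, "jaw": -0.8},
  {"tx": -0.2, "ty": 0, "tz": 8, "yaw": 0, "jaw": -0.8},
  {"tx": -0.2, "ty": 0, "tz": 9.1, "yaw": 0, "jaw": -0.8},
  {"tx": -0.2, "ty": 0, "tz": 9.1, "yaw": 0, "jaw": -0.8},
  {"tx": -0.2, "ty": 0, "tz": 9.1, "yaw": 0, "jaw": 1},
  {"tx": -0.2, "ty": 0, "tz": 9.1, "yaw": 0, "jaw": 1},
  {"tx": -0.2, "ty": 0, "tz": 9.1, "yaw": 0, "jaw": 1},
  {"tx": -0.2, "ty": 0, "tz": 9.1, "yaw": 0, "jaw": 1},
  {"tx": -0.2, "ty": 0, "tz": 9.1, "yaw": 0, "jaw": 1},
])

```text
time_s: 7.4
tcp_pos: [486.3, 16.3, 19.4]
ee_rot: [-0.17, 3.133, -0.0]
wrist_force: [0.2, 1.8, 3.6]
finger_gap: 57.8
grasp_force: 65.5
```

Request:
jog_arm([
  {"tx": 0, "ty": 0, "tz": -2, "yaw": 0, "jaw": 1},
  {"tx": 0, "ty": 0, "tz": -5, "yaw": 0, "jaw": 1},
  {"tx": 0, "ty": 0, "tz": -8.5, "yaw": 0, "jaw": 1},
  {"tx": 0, "ty": 0, "tz": -8.5, "yaw": 0, "jaw": 1},
  {"tx": 0, "ty": 0, "tz": -8.5, "yaw": 0, "jaw": 1},
])

```text
time_s: 7.82
tcp_pos: [486.7, 16.0, 105.2]
ee_rot: [-0.169, 3.131, -0.001]
wrist_force: [-0.3, 0.5, -3.7]
finger_gap: 57.9
grasp_force: 66.0
```

```bash
python3 - <<'E'
from h import *
plan((500,356,105,88.6),(500,356,19,88.6))
print(arm.state()['grasp_force'],arm.state()['wrist_force'])
E
```

```text
t 7.82 at [486.7  16.  105.2] ang 96.2 gap 57.9 q6 -1.76
(500, 356, 105, 88.6) -> tx -4.99 ty 33.66 tz 0.01 yaw 0.133 | rows 8.2
(500, 356, 19, 88.6) -> tx -4.94 ty 33.67 tz 8.61 yaw 0.133 | rows 2.1
65.95460772514343 [-0.29285113  0.54199194 -3.66733362]
```

Request:
jog_arm([
  {"tx": -5.2, "ty": 33.7, "tz": 0, "yaw": 0.133, "jaw": 1},
  {"tx": -5.2, "ty": 33.7, "tz": 0, "yaw": 0.133, "jaw": 1},
  {"tx": -5.2, "ty": 33.7, "tz": 0, "yaw": 0.133, "jaw": 1},
  {"tx": -5.2, "ty": 33.7, "tz": 0, "yaw": 0.133, "jaw": 1},
  {"tx": -5.2, "ty": 33.7, "tz": 0, "yaw": 0.133, "jaw": 1},
  {"tx": -5.2, "ty": 33.7, "tz": 0, "yaw": 0.133, "jaw": 1},
  {"tx": -5.2, "ty": 33.7, "tz": 0, "yaw": 0.133, "jaw": 1},
  {"tx": -5.2, "ty": 33.7, "tz": 0, "yaw": 0.133, "jaw": 1},
  {"tx": -5.2, "ty": 33.7, "tz": 3, "yaw": 0.133, "jaw": 1},
  {"tx": -5.2, "ty": 33.7, "tz": 6.5, "yaw": 0.133, "jaw": 1},
])

```text
time_s: 8.65
tcp_pos: [501.5, 361.6, 38.5]
ee_rot: [0.033, 3.136, 0.006]
wrist_force: [0.7, -0.7, -3.9]
finger_gap: 58.1
grasp_force: 66.1
```

Request:
jog_arm([
  {"tx": 0, "ty": 0, "tz": 1, "yaw": 0, "jaw": 1},
  {"tx": 0, "ty": 0, "tz": 1, "yaw": 0, "jaw": 1},
  {"tx": 0, "ty": 0, "tz": 1, "yaw": 0, "jaw": 1},
])

```text
time_s: 8.9
tcp_pos: [498.8, 355.5, 25.6]
ee_rot: [-0.04, -3.138, 0.004]
wrist_force: [0.4, 0.1, -2.4]
finger_gap: 57.8
grasp_force: 66.0
```

```bash
python3 - <<'E'
from h import *
plan((502,356,17.5,88.6))
E
```

```text
t 8.9 at [498.8 355.5  25.6] ang 88.5 gap 57.8 q6 -1.01
(502, 356, 17.5, 88.6) -> tx -0.32 ty 0.06 tz 0.81 yaw -0.001 | rows 0.2
```

Request:
jog_arm([
  {"tx": -0.3, "ty": 0, "tz": 0.8, "yaw": 0, "jaw": 1},
  {"tx": -0.3, "ty": 0, "tz": 0.8, "yaw": 0, "jaw": 1},
  {"tx": -0.3, "ty": 0, "tz": 0.8, "yaw": 0, "jaw": -0.8},
  {"tx": -0.3, "ty": 0, "tz": 0.8, "yaw": 0, "jaw": -0.8},
  {"tx": -0.3, "ty": 0, "tz": 0.8, "yaw": 0, "jaw": -0.8},
  {"tx": -0.3, "ty": 0, "tz": 0.8, "yaw": 0, "jaw": -0.8},
  {"tx": -0.3, "ty": 0, "tz": -3, "yaw": 0, "jaw": -0.8},
  {"tx": -0.3, "ty": 0, "tz": -7, "yaw": 0, "jaw": -0.8},
  {"tx": -0.3, "ty": 0, "tz": -8, "yaw": 0, "jaw": -0.8},
])

```text
time_s: 9.65
tcp_pos: [506.5, 358.9, 115.0]
ee_rot: [0.039, 3.132, 0.009]
wrist_force: [1.4, 0.7, 1.3]
finger_gap: 76.6
grasp_force: 0.0
```

Request:
jog_arm([
  {"tx": 0, "ty": 0, "tz": 0, "yaw": 0, "jaw": -0.8},
  {"tx": 0, "ty": 0, "tz": 0, "yaw": 0, "jaw": -0.8},
])

```text
time_s: 9.82
tcp_pos: [503.8, 357.2, 109.0]
ee_rot: [0.039, 3.139, 0.003]
wrist_force: [0.2, 0.4, -0.0]
finger_gap: 77.0
grasp_force: 0.0
```

```bash
cat >> h.py <<'E'
def see(z=43,amin=800):
    d=grab('wrist');h,m=brass(d)
    m=cv2.morphologyEx(m,cv2.MORPH_CLOSE,np.ones((15,15)))
    for c in cv2.findContours(m,0,2)[0]:
        if cv2.contourArea(c)>amin: print('brass',[np.round(v,1) for v in rectw(d,c,z)],cv2.boundingRect(c))
    return d
E
python3 - <<'E'
from h import *
see()
plan((493,-71.5,105,93),(493,-71.5,16,93))
E
```

```text
brass [array([501. , 356.4]), array([52.8, 52.6]), np.float64(88.6)] (215, 165, 82, 77)
brass [array([418.8, 358.4]), array([51.8, 49.3]), np.float64(88.7)] (210, 24, 92, 91)
t 9.87 at [502.7 356.6 107.1] ang 88.6 gap 76.8 q6 -1.02
(493, -71.5, 105, 93) -> tx -0.09 ty -42.82 tz 0.21 yaw -0.077 | rows 10.3
(493, -71.5, 16, 93) -> tx -0.09 ty -42.82 tz 9.11 yaw -0.077 | rows 2.1
```

Request:
jog_arm([
  {"tx": -0.1, "ty": -42.8, "tz": 0, "yaw": -0.077, "jaw": -0.4},
  {"tx": -0.1, "ty": -42.8, "tz": 0, "yaw": -0.077, "jaw": -0.4},
  {"tx": -0.1, "ty": -42.8, "tz": 0, "yaw": -0.077, "jaw": -0.4},
  {"tx": -0.1, "ty": -42.8, "tz": 0, "yaw": -0.077, "jaw": -0.4},
  {"tx": -0.1, "ty": -42.8, "tz": 0, "yaw": -0.077, "jaw": -0.4},
  {"tx": -0.1, "ty": -42.8, "tz": 0, "yaw": -0.077, "jaw": -0.4},
  {"tx": -0.1, "ty": -42.8, "tz": 0, "yaw": -0.077, "jaw": -0.4},
  {"tx": -0.1, "ty": -42.8, "tz": 0, "yaw": -0.077, "jaw": -0.4},
  {"tx": -0.1, "ty": -42.8, "tz": 0, "yaw": -0.077, "jaw": -0.4},
  {"tx": -0.1, "ty": -42.8, "tz": 0, "yaw": -0.077, "jaw": -0.4},
])

```text
time_s: 10.7
tcp_pos: [491.8, -61.4, 105.3]
ee_rot: [0.082, -3.137, -0.001]
wrist_force: [1.2, 0.2, 0.1]
finger_gap: 59.1
grasp_force: 0.0
```

Request:
jog_arm([
  {"tx": 0, "ty": -0.9, "tz": 0, "yaw": 0, "jaw": -0.4},
  {"tx": 0, "ty": -0.9, "tz": 0, "yaw": 0, "jaw": -0.4},
  {"tx": 0, "ty": -0.9, "tz": 0, "yaw": 0, "jaw": -0.4},
  {"tx": 0, "ty": -0.9, "tz": 0, "yaw": 0, "jaw": -0.4},
])

```text
time_s: 11.03
tcp_pos: [493.5, -67.5, 106.3]
ee_rot: [0.084, -3.138, -0.002]
wrist_force: [0.0, -0.8, -0.0]
finger_gap: 59.9
grasp_force: 0.0
```

```bash
python3 - <<'E'
from h import *
see(42)
plan((493,-71.5,105,93),(493,-71.5,16,93))
E
```

```text
brass [array([559.2, -29.9]), array([48. , 40.3]), np.float64(5.8)] (276, 269, 57, 59)
brass [array([549.6,  66.2]), array([ 48.2, 111.5]), np.float64(5.3)] (364, 260, 148, 59)
brass [array([493.3, -72.5]), array([63.5, 33.8]), np.float64(3.1)] (222, 161, 55, 93)
t 11.08 at [493.7 -67.3 106.5] ang 93.1 gap 59.6 q6 -1.87
(493, -71.5, 105, 93) -> tx 0.09 ty -0.42 tz 0.15 yaw 0.002 | rows 0.1
(493, -71.5, 16, 93) -> tx 0.08 ty -0.43 tz 9.05 yaw 0.002 | rows 2.1
```

Request:
jog_arm([
  {"tx": 0.1, "ty": -0.5, "tz": 3, "yaw": 0, "jaw": -0.4},
  {"tx": 0.1, "ty": -0.5, "tz": 7, "yaw": 0, "jaw": -0.4},
  {"tx": 0.1, "ty": -0.5, "tz": 9.1, "yaw": 0, "jaw": -0.4},
  {"tx": 0.1, "ty": -0.5, "tz": 9.1, "yaw": 0, "jaw": -0.4},
  {"tx": 0.1, "ty": -0.5, "tz": 9.1, "yaw": 0, "jaw": 1},
  {"tx": 0.1, "ty": -0.5, "tz": 9.1, "yaw": 0, "jaw": 1},
  {"tx": 0.1, "ty": -0.5, "tz": 9.1, "yaw": 0, "jaw": 1},
  {"tx": 0.1, "ty": -0.5, "tz": 9.1, "yaw": 0, "jaw": 1},
  {"tx": 0.1, "ty": -0.5, "tz": 9.1, "yaw": 0, "jaw": 1},
  {"tx": 0.1, "ty": -0.5, "tz": 9.1, "yaw": 0, "jaw": 1},
])

```text
time_s: 11.92
tcp_pos: [494.3, -73.9, 17.7]
ee_rot: [-0.082, 3.138, -0.001]
wrist_force: [-0.5, 1.0, 2.6]
finger_gap: 39.2
grasp_force: 63.4
```

Request:
jog_arm([
  {"tx": 0, "ty": 0, "tz": -2, "yaw": 0, "jaw": 1},
  {"tx": 0, "ty": 0, "tz": -5, "yaw": 0, "jaw": 1},
  {"tx": 0, "ty": 0, "tz": -8.5, "yaw": 0, "jaw": 1},
  {"tx": 0, "ty": 0, "tz": -8.5, "yaw": 0, "jaw": 1},
  {"tx": 0, "ty": 0, "tz": -8.5, "yaw": 0, "jaw": 1},
])

```text
time_s: 12.33
tcp_pos: [495.5, -74.5, 104.5]
ee_rot: [-0.082, 3.134, -0.003]
wrist_force: [0.2, 1.0, -1.9]
finger_gap: 38.8
grasp_force: 63.1
```

```bash
python3 - <<'E'
from h import *
plan((590,354,105,88.6),(590,354,19,88.6))
print(arm.state()['grasp_force'],arm.state()['wrist_force'])
E
```

```text
t 12.33 at [495.5 -74.5 104.5] ang 93.0 gap 38.8 q6 -1.88
(590, 354, 105, 88.6) -> tx -11.67 ty 42.30 tz -0.06 yaw 0.076 | rows 10.5
(590, 354, 19, 88.6) -> tx -11.61 ty 42.32 tz 8.54 yaw 0.076 | rows 2.1
63.07600378990173 [ 0.20772501  0.98567046 -1.88601414]
```

Request:
jog_arm([
  {"tx": -11.6, "ty": 42.3, "tz": 0, "yaw": 0.076, "jaw": 1},
  {"tx": -11.6, "ty": 42.3, "tz": 0, "yaw": 0.076, "jaw": 1},
  {"tx": -11.6, "ty": 42.3, "tz": 0, "yaw": 0.076, "jaw": 1},
  {"tx": -11.6, "ty": 42.3, "tz": 0, "yaw": 0.076, "jaw": 1},
  {"tx": -11.6, "ty": 42.3, "tz": 0, "yaw": 0.076, "jaw": 1},
  {"tx": -11.6, "ty": 42.3, "tz": 0, "yaw": 0.076, "jaw": 1},
  {"tx": -11.6, "ty": 42.3, "tz": 0, "yaw": 0.076, "jaw": 1},
  {"tx": -11.6, "ty": 42.3, "tz": 0, "yaw": 0.076, "jaw": 1},
  {"tx": -11.6, "ty": 42.3, "tz": 0, "yaw": 0.076, "jaw": 1},
  {"tx": -11.6, "ty": 42.3, "tz": 0, "yaw": 0.076, "jaw": 1},
])

```text
time_s: 13.17
tcp_pos: [581.3, 334.7, 98.8]
ee_rot: [-0.037, -3.138, 0.003]
wrist_force: [1.3, -1.1, -2.2]
finger_gap: 38.8
grasp_force: 62.9
```

Request:
jog_arm([
  {"tx": -0.5, "ty": 2.3, "tz": 0, "yaw": 0, "jaw": 1},
  {"tx": -0.5, "ty": 2.3, "tz": 3.5, "yaw": 0, "jaw": 1},
  {"tx": -0.5, "ty": 2.3, "tz": 7, "yaw": 0, "jaw": 1},
  {"tx": -0.5, "ty": 2.3, "tz": 7, "yaw": 0, "jaw": 1},
  {"tx": -0.5, "ty": 2.3, "tz": 7, "yaw": 0, "jaw": 1},
])

```text
time_s: 13.58
tcp_pos: [584.5, 354.3, 26.3]
ee_rot: [-0.037, -3.132, 0.007]
wrist_force: [-0.3, -0.2, -1.3]
finger_gap: 39.1
grasp_force: 62.8
```

```bash
python3 - <<'E'
from h import *
plan((589,354,15.5,88.6))
E
```

```text
t 13.58 at [584.5 354.3  26.3] ang 88.6 gap 39.1 q6 -1.08
(589, 354, 15.5, 88.6) -> tx -0.46 ty -0.01 tz 1.08 yaw 0.001 | rows 0.3
```

Request:
jog_arm([
  {"tx": -0.4, "ty": 0, "tz": 1, "yaw": 0, "jaw": 1},
  {"tx": -0.4, "ty": 0, "tz": 1, "yaw": 0, "jaw": 1},
  {"tx": -0.4, "ty": 0, "tz": 1, "yaw": 0, "jaw": -0.3},
  {"tx": -0.4, "ty": 0, "tz": 1, "yaw": 0, "jaw": -0.3},
  {"tx": -0.4, "ty": 0, "tz": 1, "yaw": 0, "jaw": -0.3},
  {"tx": -0.4, "ty": 0, "tz": 1, "yaw": 0, "jaw": -0.3},
  {"tx": -0.4, "ty": 0, "tz": -3, "yaw": 0, "jaw": -0.3},
  {"tx": -0.4, "ty": 0, "tz": -7, "yaw": 0, "jaw": -0.3},
  {"tx": -0.4, "ty": 0, "tz": -9, "yaw": 0, "jaw": -0.3},
  {"tx": -0.4, "ty": 0, "tz": -9, "yaw": 0, "jaw": -0.3},
])

```text
time_s: 14.42
tcp_pos: [596.1, 358.0, 130.3]
ee_rot: [0.037, 3.129, 0.01]
wrist_force: [0.9, 0.4, 1.4]
finger_gap: 55.3
grasp_force: 0.0
```

Request:
jog_arm([
  {"tx": 0, "ty": 0, "tz": 0, "yaw": 0, "jaw": -0.8},
  {"tx": 0, "ty": 0, "tz": 0, "yaw": 0, "jaw": -0.8},
])

```text
time_s: 14.58
tcp_pos: [591.6, 355.8, 121.0]
ee_rot: [-0.037, -3.141, 0.0]
wrist_force: [-0.4, 0.2, -1.0]
finger_gap: 76.0
grasp_force: 0.0
```

```bash
python3 - <<'E'
from h import *
see(42)
plan((440,25,230,96.2))
E
```

```text
brass [array([590.7, 355.5]), array([33.3, 62.8]), np.float64(88.4)] (232, 156, 51, 87)
brass [array([502.3, 356.1]), array([53.2, 52.5]), np.float64(88.8)] (211, 17, 88, 92)
t 14.63 at [591.1 355.5 119.9] ang 88.6 gap 76.8 q6 -1.08
(440, 25, 230, 96.2) -> tx 14.35 ty -33.41 tz -10.94 yaw -0.132 | rows 9.1
```

Request:
jog_arm([
  {"tx": 14.3, "ty": -33.4, "tz": -10.9, "yaw": -0.132, "jaw": -0.8},
  {"tx": 14.3, "ty": -33.4, "tz": -10.9, "yaw": -0.132, "jaw": -0.8},
  {"tx": 14.3, "ty": -33.4, "tz": -10.9, "yaw": -0.132, "jaw": -0.8},
  {"tx": 14.3, "ty": -33.4, "tz": -10.9, "yaw": -0.132, "jaw": -0.8},
  {"tx": 14.3, "ty": -33.4, "tz": -10.9, "yaw": -0.132, "jaw": -0.8},
  {"tx": 14.3, "ty": -33.4, "tz": -10.9, "yaw": -0.132, "jaw": -0.8},
  {"tx": 14.3, "ty": -33.4, "tz": -10.9, "yaw": -0.132, "jaw": -0.8},
  {"tx": 14.3, "ty": -33.4, "tz": -10.9, "yaw": -0.132, "jaw": -0.8},
  {"tx": 14.3, "ty": -33.4, "tz": -10.9, "yaw": -0.132, "jaw": -0.8},
  {"tx": 14.3, "ty": -33.4, "tz": -10.9, "yaw": -0.132, "jaw": -0.8},
])

```text
time_s: 15.47
tcp_pos: [439.6, 21.5, 231.0]
ee_rot: [-0.162, 3.137, -0.003]
wrist_force: [0.4, -0.2, -0.1]
finger_gap: 76.7
grasp_force: 0.0
```

Request:
jog_arm([
  {"tx": 0, "ty": 0, "tz": 0, "yaw": 0, "jaw": -0.8},
  {"tx": 0, "ty": 0, "tz": 0, "yaw": 0, "jaw": -0.8},
  {"tx": 0, "ty": 0, "tz": 0, "yaw": 0, "jaw": -0.8},
])

```text
time_s: 15.72
tcp_pos: [440.9, 26.3, 228.9]
ee_rot: [0.171, -3.134, -0.001]
wrist_force: [-0.9, -0.4, 0.1]
finger_gap: 76.6
grasp_force: 0.0
```

```bash
python3 - <<'E'
from h import *
plan((553,37,105,5.6),(553,37,14,5.6))
d=grab('wrist','w2.png')
h,m=brass(d)
m=cv2.morphologyEx(m,cv2.MORPH_CLOSE,np.ones((15,15)))
for c in cv2.findContours(m,0,2)[0]:
    if cv2.contourArea(c)>800: print('brass',[np.round(v,1) for v in rectw(d,c,41)],cv2.boundingRect(c))
k=((h[...,0]<20)&(h[...,1]>90)).astype(np.uint8)
# keep only inside the tray
k[:,:]=cv2.morphologyEx(k,cv2.MORPH_CLOSE,np.ones((5,5)));k=cv2.morphologyEx(k,cv2.MORPH_OPEN,np.ones((5,5)))
for c in cv2.findContours(k,1,2)[0]:
    A=cv2.contourArea(c)
    if A>1000: print('cork',[np.round(v,1) for v in rectw(d,c,6)],cv2.boundingRect(c),A)
E
```

```text
t 15.72 at [440.9  26.3 228.9] ang 96.3 gap 76.6 q6 -1.74
(553, 37, 105, 5.6) -> tx -11.30 ty -0.17 tz 12.36 yaw -1.559 | rows 12.5
(553, 37, 14, 5.6) -> tx -11.32 ty -0.17 tz 21.46 yaw -1.559 | rows 12.5
brass [array([553.6,  37. ]), array([ 48.5, 173.9]), np.float64(5.6)] (175, 246, 161, 41)
cork [array([706.3,  56.4]), array([102.9, 275.1]), np.float64(6.3)] (153, 322, 209, 62) 8209.0
cork [array([472.3, 110.2]), array([65.4, 66.4]), np.float64(6.4)] (298, 165, 61, 56) 3161.5
cork [array([482.4,  19. ]), array([67.6, 67.9]), np.float64(6.3)] (216, 164, 61, 58) 2656.5
cork [array([492.3, -71.7]), array([78.4, 47.2]), np.float64(6.3)] (142, 159, 46, 67) 2681.0
cork [array([524.7,  -6.1]), array([475.1, 622.9]), np.float64(6.4)] (0, 0, 512, 381) 97402.0
```

View pics/w2.png

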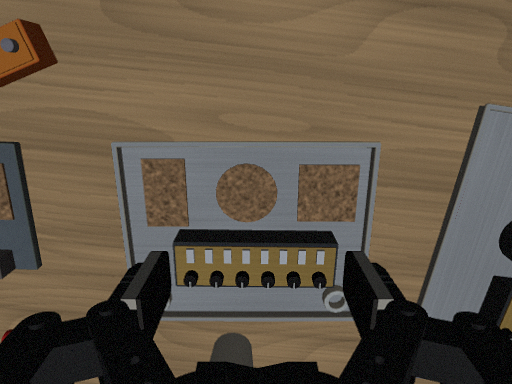

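Mats: oblong (165,192), round (247,192), square (328,192) in a straight row, 91–92 mm apart — as specified. Long unit at (255,266), side of it free.

Request:
jog_arm([
  {"tx": -11.3, "ty": 0, "tz": 9, "yaw": 1.583, "jaw": -0.8},
  {"tx": -11.3, "ty": 0, "tz": 9, "yaw": 1.583, "jaw": -0.8},
  {"tx": -11.3, "ty": 0, "tz": 9, "yaw": 1.583, "jaw": -0.8},
  {"tx": -11.3, "ty": 0, "tz": 9, "yaw": 1.583, "jaw": -0.8},
  {"tx": -11.3, "ty": 0, "tz": 9, "yaw": 1.583, "jaw": -0.8},
  {"tx": -11.3, "ty": 0, "tz": 9, "yaw": 1.583, "jaw": -0.8},
  {"tx": -11.3, "ty": 0, "tz": 9, "yaw": 1.583, "jaw": -0.8},
  {"tx": -11.3, "ty": 0, "tz": 9, "yaw": 1.583, "jaw": -0.8},
  {"tx": -11.3, "ty": 0, "tz": 9, "yaw": 1.583, "jaw": -0.8},
  {"tx": -11.3, "ty": 0, "tz": 9, "yaw": 1.583, "jaw": -0.8},
])

```text
time_s: 16.6
tcp_pos: [553.3, 39.3, 138.9]
ee_rot: [-1.701, -2.638, 0.002]
wrist_force: [0.3, 0.6, -0.0]
finger_gap: 77.1
grasp_force: 0.0
```

Request:
jog_arm([
  {"tx": 0, "ty": 0, "tz": 0, "yaw": 0.333, "jaw": -0.8},
  {"tx": 0, "ty": 0, "tz": 0, "yaw": 0.333, "jaw": -0.8},
  {"tx": 0, "ty": 0, "tz": 0, "yaw": 0.333, "jaw": -0.8},
  {"tx": 0, "ty": 0, "tz": 0, "yaw": 0.333, "jaw": -0.8},
  {"tx": 0, "ty": 0, "tz": 0, "yaw": 0.333, "jaw": -0.8},
  {"tx": 0, "ty": 0, "tz": 0, "yaw": 0.333, "jaw": -0.8},
])

```text
time_s: 17.1
tcp_pos: [553.4, 38.5, 139.7]
ee_rot: [-2.108, -2.328, 0.001]
wrist_force: [0.1, 0.0, 1.1]
finger_gap: 76.6
grasp_force: 0.0
```

```bash
python3 - <<'E'
from h import *
see(41)
plan((553.5,37,14,5.6))
E
```

```text
brass [array([554.1,  36.9]), array([ 47.8, 172.8]), np.float64(5.6)] (223, 72, 71, 223)
t 17.15 at [553.4  38.3 139.9] ang 5.6 gap 76.8 q6 -0.13
(553.5, 37, 14, 5.6) -> tx -0.13 ty 0.01 tz 12.59 yaw 0.001 | rows 3.0
```

Request:
jog_arm([
  {"tx": -0.1, "ty": 0, "tz": 4, "yaw": 0, "jaw": -0.8},
  {"tx": -0.1, "ty": 0, "tz": 8, "yaw": 0, "jaw": -0.8},
  {"tx": -0.1, "ty": 0, "tz": 11.5, "yaw": 0, "jaw": -0.8},
  {"tx": -0.1, "ty": 0, "tz": 12.7, "yaw": 0, "jaw": -0.8},
  {"tx": -0.1, "ty": 0, "tz": 12.7, "yaw": 0, "jaw": -0.8},
  {"tx": -0.1, "ty": 0, "tz": 12.7, "yaw": 0, "jaw": 1},
  {"tx": -0.1, "ty": 0, "tz": 12.7, "yaw": 0, "jaw": 1},
  {"tx": -0.1, "ty": 0, "tz": 12.7, "yaw": 0, "jaw": 1},
  {"tx": -0.1, "ty": 0, "tz": 12.7, "yaw": 0, "jaw": 1},
  {"tx": -0.1, "ty": 0, "tz": 12.7, "yaw": 0, "jaw": 1},
])

```text
time_s: 17.98
tcp_pos: [555.9, 36.7, 16.3]
ee_rot: [2.11, 2.323, 0.005]
wrist_force: [0.4, -0.5, 6.3]
finger_gap: 54.8
grasp_force: 70.1
```

Request:
jog_arm([
  {"tx": 0, "ty": 0, "tz": 0, "yaw": 0, "jaw": 1},
  {"tx": 0, "ty": 0, "tz": -2, "yaw": 0, "jaw": 1},
  {"tx": 0, "ty": 0, "tz": -5, "yaw": 0, "jaw": 1},
  {"tx": 0, "ty": 0, "tz": -8, "yaw": 0, "jaw": 1},
  {"tx": 0, "ty": 0, "tz": -11, "yaw": 0, "jaw": 1},
  {"tx": 0, "ty": 0, "tz": -11, "yaw": 0, "jaw": 1},
  {"tx": 0, "ty": 0, "tz": -11, "yaw": 0, "jaw": 1},
])

```text
time_s: 18.57
tcp_pos: [554.3, 36.7, 124.6]
ee_rot: [2.11, 2.324, 0.003]
wrist_force: [0.5, -0.0, -7.1]
finger_gap: 55.0
grasp_force: 68.7
```

```bash
python3 - <<'E'
from h import *
print(arm.state()['grasp_force'],arm.state()['wrist_force'])
plan((515,-341,125,4.6),(515,-341,30,4.6))
E
```

```text
68.65487337112427 [ 0.5426688  -0.0395502  -7.13469803]
t 18.57 at [554.3  36.7 124.6] ang 5.5 gap 55.0 q6 -0.13
(515, -341, 125, 4.6) -> tx -37.22 ty -7.54 tz -0.05 yaw 0.016 | rows 9.1
(515, -341, 30, 4.6) -> tx -37.21 ty -7.57 tz 9.45 yaw 0.016 | rows 2.3
```

Request:
jog_arm([
  {"tx": -37.2, "ty": -7.6, "tz": 0, "yaw": 0.016, "jaw": 1},
  {"tx": -37.2, "ty": -7.6, "tz": 0, "yaw": 0.016, "jaw": 1},
  {"tx": -37.2, "ty": -7.6, "tz": 0, "yaw": 0.016, "jaw": 1},
  {"tx": -37.2, "ty": -7.6, "tz": 0, "yaw": 0.016, "jaw": 1},
  {"tx": -37.2, "ty": -7.6, "tz": 0, "yaw": 0.016, "jaw": 1},
  {"tx": -37.2, "ty": -7.6, "tz": 0, "yaw": 0.016, "jaw": 1},
  {"tx": -37.2, "ty": -7.6, "tz": 0, "yaw": 0.016, "jaw": 1},
  {"tx": -37.2, "ty": -7.6, "tz": 0, "yaw": 0.016, "jaw": 1},
  {"tx": -37.2, "ty": -7.6, "tz": 0, "yaw": 0.016, "jaw": 1},
  {"tx": -37.2, "ty": -7.6, "tz": 0, "yaw": 0.016, "jaw": 1},
])

```text
time_s: 19.4
tcp_pos: [510.6, -346.2, 119.7]
ee_rot: [-2.135, -2.301, 0.005]
wrist_force: [-0.0, 0.3, -5.1]
finger_gap: 54.6
grasp_force: 68.6
```

Request:
jog_arm([
  {"tx": 0, "ty": 0, "tz": 0, "yaw": 0, "jaw": 1},
  {"tx": 0, "ty": 0, "tz": 0, "yaw": 0, "jaw": 1},
  {"tx": 0, "ty": 0, "tz": 0, "yaw": 0, "jaw": 1},
])

```text
time_s: 19.65
tcp_pos: [512.5, -338.9, 120.7]
ee_rot: [-2.127, -2.306, -0.0]
wrist_force: [-1.0, 0.8, -6.7]
finger_gap: 54.3
grasp_force: 68.6
```

```bash
python3 - <<'E'
from h import *
plan((515,-341,125,4.6),(515,-341,30,4.6))
d=grab('wrist','w3.png');see(38+125-16.3+3)
E
```

```text
t 19.65 at [ 512.5 -338.9  120.7] ang 4.6 gap 54.3 q6 -0.75
(515, -341, 125, 4.6) -> tx -0.23 ty 0.23 tz -0.43 yaw 0.000 | rows 0.1
(515, -341, 30, 4.6) -> tx -0.26 ty 0.26 tz 9.07 yaw 0.000 | rows 2.3
brass [array([ 510.8, -314.2]), array([ 46.4, 122.9]), np.float64(4.8)] (183, 55, 148, 313)
```

View pics/w3.png

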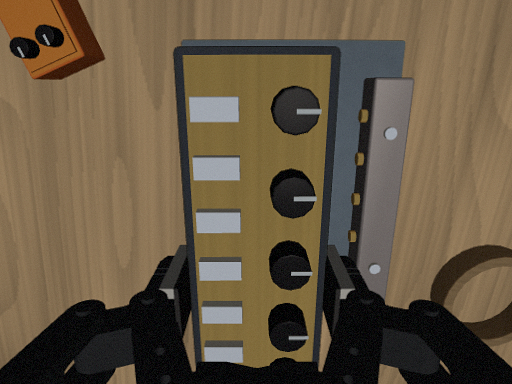

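Held long unit is level over the stand, hiding the pad (block at (385,180) on the +x side). I'll use the earlier fixed-camera pictures for the pad.

```bash
python3 - <<'E'
from h import *
for n,f,box in(('scene','s0.png',(120,132,188,180)),('top','t0.png',(345,155,445,202))):
    d=grab(n);d['frame']=cv2.imread('pics/'+f)[:,:,::-1].copy()
    h=cv2.cvtColor(d['frame'],cv2.COLOR_RGB2HSV)
    k=((h[...,0]<25)&(h[...,1]>75)).astype(np.uint8)*0+((h[...,0]<25)&(h[...,1]>75)).astype(np.uint8)
    r=np.zeros_like(k);x0,y0,x1,y1=box;r[y0:y1,x0:x1]=1
    k=cv2.morphologyEx(k*r,cv2.MORPH_OPEN,np.ones((3,3)))
    for c in cv2.findContours(k,0,2)[0]:
        if cv2.contourArea(c)>300:
            print(n,[np.round(v,1) for v in rectw(d,c,15)],cv2.boundingRect(c))
            m=np.zeros_like(k);cv2.drawContours(m,[c],-1,1,-1);v,u=np.where(m)
            P=px2w(d,np.c_[u,v],15)[:,:2]
            # even-out pixel density: area-weighted centroid by perspective is small
            print(' centroid',P.mean(0).round(1))
E
```

```text
scene [array([ 516.7, -342.9]), array([ 64.2, 189. ]), np.float64(4.7)] (125, 143, 63, 35)
 centroid [ 517.  -339.3]
scene [array([ 472.4, -405.9]), array([108.2, 217.3]), np.float64(36.2)] (120, 132, 68, 24)
 centroid [ 451.5 -404.6]
top [array([ 514.7, -341.1]), array([ 65.3, 189.5]), np.float64(4.7)] (355, 161, 80, 35)
 centroid [ 514.6 -341.2]
top [array([ 512.4, -419.4]), array([ 84.6, 114.6]), np.float64(87.2)] (409, 155, 36, 47)
 centroid [ 499.4 -442.5]
```

Request:
jog_arm([
  {"tx": -0.2, "ty": 0.2, "tz": 3, "yaw": -0.002, "jaw": 1},
  {"tx": -0.2, "ty": 0.2, "tz": 6, "yaw": -0.002, "jaw": 1},
  {"tx": -0.2, "ty": 0.2, "tz": 7.5, "yaw": -0.002, "jaw": 1},
  {"tx": -0.2, "ty": 0.2, "tz": 7.5, "yaw": -0.002, "jaw": 1},
  {"tx": -0.2, "ty": 0.2, "tz": 7.5, "yaw": -0.002, "jaw": 1},
  {"tx": -0.2, "ty": 0.2, "tz": 7.5, "yaw": -0.002, "jaw": 1},
])

```text
time_s: 20.35
tcp_pos: [517.0, -343.1, 50.2]
ee_rot: [2.126, 2.309, 0.0]
wrist_force: [-0.1, -1.3, -7.0]
finger_gap: 54.5
grasp_force: 68.5
```

```bash
python3 - <<'E'
from h import *
plan((515,-341.5,29,4.7))
E
```

```text
t 20.35 at [ 517.  -343.1   50.2] ang 4.7 gap 54.5 q6 -0.76
(515, -341.5, 29, 4.7) -> tx 0.18 ty -0.19 tz 2.12 yaw 0.001 | rows 0.5
```

Request:
jog_arm([
  {"tx": 0.1, "ty": -0.1, "tz": 1.5, "yaw": 0, "jaw": 1},
  {"tx": 0.1, "ty": -0.1, "tz": 1.5, "yaw": 0, "jaw": 1},
  {"tx": 0.1, "ty": -0.1, "tz": 1.5, "yaw": 0, "jaw": 1},
  {"tx": 0.1, "ty": -0.1, "tz": 1.5, "yaw": 0, "jaw": 1},
  {"tx": 0.1, "ty": -0.1, "tz": 1.5, "yaw": 0, "jaw": 1},
  {"tx": 0.1, "ty": -0.1, "tz": 1.5, "yaw": 0, "jaw": 1},
])

```text
time_s: 20.85
tcp_pos: [515.3, -342.3, 34.6]
ee_rot: [2.127, 2.309, 0.0]
wrist_force: [-0.4, 0.1, -5.9]
finger_gap: 54.7
grasp_force: 68.4
```

```bash
python3 - <<'E'
from h import *
plan((515,-341.5,29,4.7));print(arm.state()['wrist_force'])
E
```

```text
t 20.85 at [ 515.3 -342.3   34.6] ang 4.7 gap 54.7 q6 -0.76
(515, -341.5, 29, 4.7) -> tx 0.09 ty -0.03 tz 0.56 yaw -0.000 | rows 0.1
[-0.43429206  0.12726961 -5.92347322]
```

Request:
jog_arm([
  {"tx": 0.1, "ty": 0, "tz": 0.4, "yaw": 0, "jaw": 1},
  {"tx": 0.1, "ty": 0, "tz": 0.65, "yaw": 0, "jaw": 1},
  {"tx": 0.1, "ty": 0, "tz": 0.65, "yaw": 0, "jaw": 1},
  {"tx": 0.1, "ty": 0, "tz": 0.65, "yaw": 0, "jaw": -0.7},
  {"tx": 0.1, "ty": 0, "tz": 0.65, "yaw": 0, "jaw": -0.7},
  {"tx": 0.1, "ty": 0, "tz": 0.65, "yaw": 0, "jaw": -0.7},
  {"tx": 0.1, "ty": 0, "tz": 0.65, "yaw": 0, "jaw": -0.7},
  {"tx": 0.1, "ty": 0, "tz": -3, "yaw": 0, "jaw": -0.7},
  {"tx": 0.1, "ty": 0, "tz": -7, "yaw": 0, "jaw": -0.7},
  {"tx": 0.1, "ty": 0, "tz": -11, "yaw": 0, "jaw": -0.7},
])

```text
time_s: 21.68
tcp_pos: [513.9, -340.2, 143.6]
ee_rot: [-2.127, -2.309, 0.0]
wrist_force: [1.6, -0.6, 0.7]
finger_gap: 72.2
grasp_force: 0.0
```

Request:
jog_arm([
  {"tx": 4, "ty": 0, "tz": -4, "yaw": 0, "jaw": -0.7},
  {"tx": 4, "ty": 0, "tz": -8, "yaw": 0, "jaw": -0.7},
  {"tx": 4, "ty": 0, "tz": -11, "yaw": 0, "jaw": -0.7},
  {"tx": 4, "ty": 0, "tz": -11, "yaw": 0, "jaw": -0.7},
  {"tx": 4, "ty": 0, "tz": -11, "yaw": 0, "jaw": -0.7},
])

```text
time_s: 22.1
tcp_pos: [513.0, -301.8, 258.1]
ee_rot: [2.122, 2.305, 0.002]
wrist_force: [0.4, -0.9, -1.4]
finger_gap: 72.7
grasp_force: 0.0
```

```bash
python3 - <<'E'
from h import *
plan((590,355,120,88.6))
d=grab('wrist','w4.png');h,m=brass(d)
k=((h[...,0]<18)&(h[...,1]>90)&(h[...,2]>50)).astype(np.uint8)
m=cv2.morphologyEx(m,cv2.MORPH_CLOSE,np.ones((15,15)))
for c in cv2.findContours(m,0,2)[0]:
    if cv2.contourArea(c)>2000: print('brass',[np.round(v,1) for v in rectw(d,c,53)],cv2.boundingRect(c))
E
```

```text
t 22.1 at [ 513.  -301.8  258.1] ang 4.7 gap 72.7 q6 -0.7
(590, 355, 120, 88.6) -> tx 64.90 ty 13.00 tz 13.54 yaw -1.464 | rows 16.2
brass [array([ 515. , -340.5]), array([ 47.7, 172.9]), np.float64(4.8)] (230, 113, 48, 154)
```

View pics/w4.png

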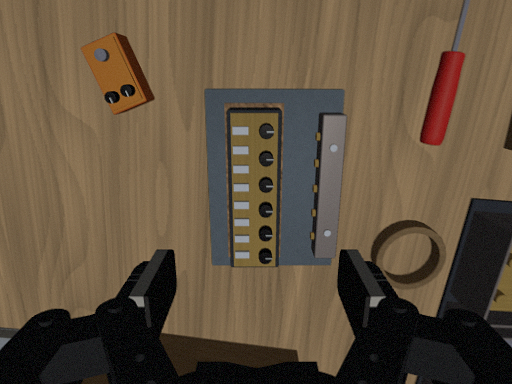

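The unit stands upright on the pad (255,188), the cork showing as a narrow rim. I check the rim margins numerically.

```bash
python3 - <<'E'
from h import *
d=grab('wrist');h=cv2.cvtColor(d['frame'],cv2.COLOR_RGB2HSV)
f=d['frame'][185].astype(int)
print('row185',[(u,*h[185,u]) for u in range(220,234)],[(u,*h[185,u]) for u in range(276,290)])
print('col255',[(v,*h[v,255]) for v in range(98,114)],[(v,*h[v,255]) for v in range(262,276)])
a=np.radians(4.7);ex=np.array([np.cos(a),np.sin(a)]);ey=np.array([-ex[1],ex[0]])
o=np.array([515,-341.5])
for n,u,v in(('L',0,0),):
    for uu in(225,226,227,281,282,283,284):
        P=px2w(d,(uu,185),15)[0,:2]-o;print(uu,'x',(P@ex).round(1))
    for vv in(102,103,104,105,266,267,268,269,270):
        P=px2w(d,(255,vv),15)[0,:2]-o;print(vv,'y',(P@ey).round(1))
E
```

```text
row185 [(220, np.uint8(101), np.uint8(47), np.uint8(87)), (221, np.uint8(102), np.uint8(50), np.uint8(87)), (222, np.uint8(105), np.uint8(44), np.uint8(93)), (223, np.uint8(107), np.uint8(46), np.uint8(89)), (224, np.uint8(102), np.uint8(45), np.uint8(85)), (225, np.uint8(106), np.uint8(48), np.uint8(90)), (226, np.uint8(107), np.uint8(46), np.uint8(88)), (227, np.uint8(103), np.uint8(46), np.uint8(88)), (228, np.uint8(15), np.uint8(109), np.uint8(103)), (229, np.uint8(15), np.uint8(112), np.uint8(109)), (230, np.uint8(13), np.uint8(67), np.uint8(53)), (231, np.uint8(113), np.uint8(47), np.uint8(43)), (232, np.uint8(115), np.uint8(73), np.uint8(42)), (233, np.uint8(21), np.uint8(80), np.uint8(64))] [(276, np.uint8(21), np.uint8(138), np.uint8(124)), (277, np.uint8(20), np.uint8(139), np.uint8(119)), (278, np.uint8(20), np.uint8(143), np.uint8(116)), (279, np.uint8(13), np.uint8(32), np.uint8(55)), (280, np.uint8(120), np.uint8(38), np.uint8(47)), (281, np.uint8(104), np.uint8(61), np.uint8(46)), (282, np.uint8(18), np.uint8(85), np.uint8(60)), (283, np.uint8(13), np.uint8(109), np.ui
[... 1311 characters left out ...]
8(123)), (266, np.uint8(21), np.uint8(131), np.uint8(123)), (267, np.uint8(21), np.uint8(135), np.uint8(125)), (268, np.uint8(21), np.uint8(136), np.uint8(126)), (269, np.uint8(21), np.uint8(94), np.uint8(76)), (270, np.uint8(17), np.uint8(89), np.uint8(100)), (271, np.uint8(18), np.uint8(90), np.uint8(116)), (272, np.uint8(19), np.uint8(98), np.uint8(112)), (273, np.uint8(17), np.uint8(105), np.uint8(112)), (274, np.uint8(16), np.uint8(95), np.uint8(113)), (275, np.uint8(18), np.uint8(95), np.uint8(107))]
225 x -35.9
226 x -34.8
227 x -33.6
281 x 29.6
282 x 30.8
283 x 31.9
284 x 33.1
102 y 97.5
103 y 96.5
104 y 95.4
105 y 94.4
266 y -104.1
267 y -105.5
268 y -107.0
269 y -108.4
270 y -109.9
```

Pad edges at ±33 mm about (515,-341.2) and the unit at (515,-340.5): centred within 1 mm. Now the returns.

Request:
jog_arm([
  {"tx": 64.9, "ty": 13, "tz": 13, "yaw": -1.464, "jaw": -0.4},
  {"tx": 64.9, "ty": 13, "tz": 13, "yaw": -1.464, "jaw": -0.4},
  {"tx": 64.9, "ty": 13, "tz": 13, "yaw": -1.464, "jaw": -0.4},
  {"tx": 64.9, "ty": 13, "tz": 13, "yaw": -1.464, "jaw": -0.4},
  {"tx": 64.9, "ty": 13, "tz": 13, "yaw": -1.464, "jaw": -0.4},
  {"tx": 64.9, "ty": 13, "tz": 13, "yaw": -1.464, "jaw": -0.4},
  {"tx": 64.9, "ty": 13, "tz": 13, "yaw": -1.464, "jaw": -0.4},
  {"tx": 64.9, "ty": 13, "tz": 13, "yaw": -1.464, "jaw": -0.4},
  {"tx": 64.9, "ty": 13, "tz": 13, "yaw": -1.464, "jaw": -0.4},
  {"tx": 64.9, "ty": 13, "tz": 13, "yaw": -1.464, "jaw": -0.4},
])

```text
time_s: 23.03
tcp_pos: [557.0, 106.8, 169.9]
ee_rot: [-0.365, -3.116, 0.002]
wrist_force: [0.0, -0.8, 0.1]
finger_gap: 59.3
grasp_force: 0.0
```

```bash
python3 - <<'E'
from h import *
plan((590,355,120,88.6))
E
```

```text
t 23.03 at [557.  106.8 169.9] ang 76.7 gap 59.3 q6 -1.24
(590, 355, 120, 88.6) -> tx 2.50 ty 24.92 tz 4.96 yaw -0.208 | rows 6.1
```

Request:
jog_arm([
  {"tx": 2.5, "ty": 24.9, "tz": 4.5, "yaw": -0.208, "jaw": -0.4},
  {"tx": 2.5, "ty": 24.9, "tz": 4.5, "yaw": -0.208, "jaw": -0.4},
  {"tx": 2.5, "ty": 24.9, "tz": 4.5, "yaw": -0.208, "jaw": -0.4},
  {"tx": 2.5, "ty": 24.9, "tz": 4.5, "yaw": -0.208, "jaw": -0.4},
  {"tx": 2.5, "ty": 24.9, "tz": 4.5, "yaw": -0.208, "jaw": -0.4},
  {"tx": 2.5, "ty": 24.9, "tz": 4.5, "yaw": -0.208, "jaw": -0.4},
  {"tx": 2.5, "ty": 24.9, "tz": 4.5, "yaw": -0.208, "jaw": -0.4},
  {"tx": 2.5, "ty": 24.9, "tz": 4.5, "yaw": -0.208, "jaw": -0.4},
  {"tx": 2.5, "ty": 24.9, "tz": 4.5, "yaw": -0.208, "jaw": -0.4},
  {"tx": 2.5, "ty": 24.9, "tz": 4.5, "yaw": -0.208, "jaw": -0.4},
])

```text
time_s: 23.87
tcp_pos: [592.7, 351.5, 126.9]
ee_rot: [-0.05, -3.139, 0.002]
wrist_force: [0.1, 0.2, 1.1]
finger_gap: 59.8
grasp_force: 0.0
```

```bash
python3 - <<'E'
from h import *
see(39)
plan((590.5,355.5,12.5,88.6))
E
```

```text
brass [array([592.3, 355.5]), array([33.8, 64. ]), np.float64(88.3)] (239, 153, 49, 86)
brass [array([502.3, 356.3]), array([54. , 53.3]), np.float64(88.3)] (218, 17, 86, 90)
t 23.92 at [593.  351.4 127.6] ang 88.1 gap 59.9 q6 -1.08
(590.5, 355.5, 12.5, 88.6) -> tx 0.26 ty 0.41 tz 11.51 yaw -0.008 | rows 2.8
```

Request:
jog_arm([
  {"tx": 0.1, "ty": 0.4, "tz": 4, "yaw": -0.008, "jaw": -0.4},
  {"tx": 0.1, "ty": 0.4, "tz": 8, "yaw": -0.008, "jaw": -0.4},
  {"tx": 0.1, "ty": 0.4, "tz": 11, "yaw": -0.008, "jaw": -0.4},
  {"tx": 0.1, "ty": 0.4, "tz": 11.4, "yaw": -0.008, "jaw": -0.4},
  {"tx": 0.1, "ty": 0.4, "tz": 11.4, "yaw": -0.008, "jaw": -0.4},
  {"tx": 0.1, "ty": 0.4, "tz": 11.4, "yaw": -0.008, "jaw": 1},
  {"tx": 0.1, "ty": 0.4, "tz": 11.4, "yaw": -0.008, "jaw": 1},
  {"tx": 0.1, "ty": 0.4, "tz": 11.4, "yaw": -0.008, "jaw": 1},
  {"tx": 0.1, "ty": 0.4, "tz": 11.4, "yaw": -0.008, "jaw": 1},
  {"tx": 0.1, "ty": 0.4, "tz": 11.4, "yaw": -0.008, "jaw": 1},
])

```text
time_s: 24.75
tcp_pos: [594.6, 357.9, 17.9]
ee_rot: [0.036, 3.136, 0.003]
wrist_force: [0.1, -1.4, 5.9]
finger_gap: 38.8
grasp_force: 63.9
```

Request:
jog_arm([
  {"tx": 0, "ty": 0, "tz": 0, "yaw": 0, "jaw": 1},
  {"tx": 0, "ty": 0, "tz": -2, "yaw": 0, "jaw": 1},
  {"tx": 0, "ty": 0, "tz": -5, "yaw": 0, "jaw": 1},
  {"tx": 0, "ty": 0, "tz": -9, "yaw": 0, "jaw": 1},
  {"tx": 0, "ty": 0, "tz": -9, "yaw": 0, "jaw": 1},
  {"tx": 0, "ty": 0, "tz": -9, "yaw": 0, "jaw": 1},
])

```text
time_s: 25.25
tcp_pos: [594.6, 358.4, 109.1]
ee_rot: [0.036, 3.134, 0.006]
wrist_force: [-0.9, -0.3, -2.7]
finger_gap: 38.7
grasp_force: 63.0
```

```bash
python3 - <<'E'
from h import *
plan((492.5,-71.7,105,96.3))
print(arm.state()['grasp_force'],arm.state()['wrist_force'])
E
```

```text
t 25.25 at [594.6 358.4 109.1] ang 88.7 gap 38.7 q6 -1.08
(492.5, -71.7, 105, 96.3) -> tx 9.24 ty -43.23 tz 0.17 yaw -0.133 | rows 10.6
62.97004580497742 [-0.85070411 -0.30665734 -2.664636  ]
```

Request:
jog_arm([
  {"tx": 9.2, "ty": -43.2, "tz": 0, "yaw": -0.133, "jaw": 1},
  {"tx": 9.2, "ty": -43.2, "tz": 0, "yaw": -0.133, "jaw": 1},
  {"tx": 9.2, "ty": -43.2, "tz": 0, "yaw": -0.133, "jaw": 1},
  {"tx": 9.2, "ty": -43.2, "tz": 0, "yaw": -0.133, "jaw": 1},
  {"tx": 9.2, "ty": -43.2, "tz": 0, "yaw": -0.133, "jaw": 1},
  {"tx": 9.2, "ty": -43.2, "tz": 0, "yaw": -0.133, "jaw": 1},
  {"tx": 9.2, "ty": -43.2, "tz": 0, "yaw": -0.133, "jaw": 1},
  {"tx": 9.2, "ty": -43.2, "tz": 0, "yaw": -0.133, "jaw": 1},
  {"tx": 9.2, "ty": -43.2, "tz": 0, "yaw": -0.133, "jaw": 1},
  {"tx": 9.2, "ty": -43.2, "tz": 0, "yaw": -0.133, "jaw": 1},
])

```text
time_s: 26.08
tcp_pos: [494.1, -49.7, 102.5]
ee_rot: [0.174, -3.134, -0.001]
wrist_force: [1.2, -0.4, -2.2]
finger_gap: 38.6
grasp_force: 62.8
```

Request:
jog_arm([
  {"tx": 0, "ty": -2.5, "tz": 2, "yaw": 0, "jaw": 1},
  {"tx": 0, "ty": -2.5, "tz": 4, "yaw": 0, "jaw": 1},
  {"tx": 0, "ty": -2.5, "tz": 4, "yaw": 0, "jaw": 1},
  {"tx": 0, "ty": -2.5, "tz": 4, "yaw": 0, "jaw": 1},
  {"tx": 0, "ty": -2.5, "tz": 4, "yaw": 0, "jaw": 1},
  {"tx": 0, "ty": -2.5, "tz": 4, "yaw": 0, "jaw": 1},
])

```text
time_s: 26.58
tcp_pos: [499.6, -72.6, 65.0]
ee_rot: [-0.175, 3.135, -0.0]
wrist_force: [-0.3, 0.1, -1.2]
finger_gap: 38.4
grasp_force: 62.8
```

```bash
python3 - <<'E'
from h import *
plan((492.3,-71.7,45,96.3))
see(arm.state()['tcp_pos'][2]-17.9+39)
E
```

```text
t 26.58 at [499.6 -72.6  65. ] ang 96.4 gap 38.4 q6 -1.93
(492.3, -71.7, 45, 96.3) -> tx 0.72 ty 0.17 tz 2.00 yaw 0.002 | rows 0.5
brass [array([497.2, -73.2]), array([63.8, 33.8]), np.float64(6.8)] (212, 206, 89, 137)
```

Request:
jog_arm([
  {"tx": 0.47, "ty": 0.19, "tz": 2, "yaw": 0, "jaw": 1},
  {"tx": 0.47, "ty": 0.19, "tz": 3.7, "yaw": 0, "jaw": 1},
  {"tx": 0.47, "ty": 0.19, "tz": 3.7, "yaw": 0, "jaw": 1},
  {"tx": 0.47, "ty": 0.19, "tz": 3.7, "yaw": 0, "jaw": 1},
  {"tx": 0.47, "ty": 0.19, "tz": 3.7, "yaw": 0, "jaw": 1},
  {"tx": 0.47, "ty": 0.19, "tz": 3.7, "yaw": 0, "jaw": 1},
])

```text
time_s: 27.13
tcp_pos: [495.4, -72.0, 28.8]
ee_rot: [-0.174, 3.134, -0.001]
wrist_force: [-0.9, -0.1, -2.0]
finger_gap: 38.7
grasp_force: 62.8
```

```bash
python3 - <<'E'
from h import *
plan((494.7,-71.2,21.5,96.3))
see(arm.state()['tcp_pos'][2]-17.9+39)
E
```

```text
t 27.13 at [495.4 -72.   28.8] ang 96.3 gap 38.7 q6 -1.93
(494.7, -71.2, 21.5, 96.3) -> tx 0.07 ty 0.09 tz 0.73 yaw 0.001 | rows 0.2
brass [array([493. , -72.6]), array([63.8, 33.9]), np.float64(6.8)] (212, 206, 89, 137)
```

Request:
jog_arm([
  {"tx": 0.07, "ty": 0.09, "tz": 0.5, "yaw": 0, "jaw": 1},
  {"tx": 0.07, "ty": 0.09, "tz": 0.75, "yaw": 0, "jaw": 1},
  {"tx": 0.07, "ty": 0.09, "tz": 0.75, "yaw": 0, "jaw": 1},
  {"tx": 0.07, "ty": 0.09, "tz": 0.75, "yaw": 0, "jaw": -0.3},
  {"tx": 0.07, "ty": 0.09, "tz": 0.75, "yaw": 0, "jaw": -0.3},
  {"tx": 0.07, "ty": 0.09, "tz": 0.75, "yaw": 0, "jaw": -0.3},
  {"tx": 0.07, "ty": 0.09, "tz": 0.75, "yaw": 0, "jaw": -0.3},
  {"tx": 0.07, "ty": 0.09, "tz": -3, "yaw": 0, "jaw": -0.3},
  {"tx": 0.07, "ty": 0.09, "tz": -7, "yaw": 0, "jaw": -0.3},
  {"tx": 0.07, "ty": 0.09, "tz": -8, "yaw": 0, "jaw": -0.3},
])

```text
time_s: 28.02
tcp_pos: [496.7, -71.9, 113.2]
ee_rot: [-0.173, 3.128, -0.004]
wrist_force: [2.1, -0.8, 0.5]
finger_gap: 55.3
grasp_force: 0.0
```

Request:
jog_arm([
  {"tx": 0, "ty": 0, "tz": 0, "yaw": 0, "jaw": -0.8},
  {"tx": 0, "ty": 0, "tz": 0, "yaw": 0, "jaw": -0.8},
  {"tx": 0, "ty": 0, "tz": 0, "yaw": 0, "jaw": -0.8},
])

```text
time_s: 28.27
tcp_pos: [492.2, -70.8, 105.6]
ee_rot: [0.173, -3.134, -0.001]
wrist_force: [-0.0, -0.3, -0.5]
finger_gap: 76.8
grasp_force: 0.0
```

```bash
python3 - <<'E'
from h import *
see(42)
plan((502,356.3,105,88.6))
E
```

```text
brass [array([491.4, -70.7]), array([63.3, 36.6]), np.float64(6.4)] (228, 161, 60, 93)
t 28.32 at [491.9 -70.7 105.1] ang 96.3 gap 77.3 q6 -1.93
(502, 356.3, 105, 88.6) -> tx -5.70 ty 42.33 tz 0.04 yaw 0.135 | rows 10.2
```

Request:
jog_arm([
  {"tx": -5.7, "ty": 42.3, "tz": 0, "yaw": 0.135, "jaw": -0.8},
  {"tx": -5.7, "ty": 42.3, "tz": 0, "yaw": 0.135, "jaw": -0.8},
  {"tx": -5.7, "ty": 42.3, "tz": 0, "yaw": 0.135, "jaw": -0.8},
  {"tx": -5.7, "ty": 42.3, "tz": 0, "yaw": 0.135, "jaw": -0.8},
  {"tx": -5.7, "ty": 42.3, "tz": 0, "yaw": 0.135, "jaw": -0.8},
  {"tx": -5.7, "ty": 42.3, "tz": 0, "yaw": 0.135, "jaw": -0.8},
  {"tx": -5.7, "ty": 42.3, "tz": 0, "yaw": 0.135, "jaw": -0.8},
  {"tx": -5.7, "ty": 42.3, "tz": 0, "yaw": 0.135, "jaw": -0.8},
  {"tx": -5.7, "ty": 42.3, "tz": 0, "yaw": 0.135, "jaw": -0.8},
  {"tx": -5.7, "ty": 42.3, "tz": 0, "yaw": 0.135, "jaw": -0.8},
])

```text
time_s: 29.15
tcp_pos: [501.5, 342.1, 104.7]
ee_rot: [-0.038, -3.138, 0.003]
wrist_force: [1.1, -0.1, 0.6]
finger_gap: 77.0
grasp_force: 0.0
```

Request:
jog_arm([
  {"tx": 0, "ty": 1, "tz": 0, "yaw": 0, "jaw": -0.8},
  {"tx": 0, "ty": 1, "tz": 0, "yaw": 0, "jaw": -0.8},
  {"tx": 0, "ty": 1, "tz": 0, "yaw": 0, "jaw": -0.8},
  {"tx": 0, "ty": 1, "tz": 0, "yaw": 0, "jaw": -0.8},
])

```text
time_s: 29.48
tcp_pos: [502.6, 349.1, 105.6]
ee_rot: [-0.04, -3.139, 0.003]
wrist_force: [0.5, -1.3, 0.4]
finger_gap: 77.1
grasp_force: 0.0
```

```bash
python3 - <<'E'
from h import *
see(41)
plan((502,356.3,13,88.6))
E
```

```text
brass [array([502.3, 356.4]), array([52.8, 53.3]), np.float64(88.7)] (228, 169, 82, 78)
brass [array([418.9, 358.6]), array([52.4, 49.8]), np.float64(88.7)] (224, 26, 94, 92)
t 29.53 at [502.9 348.9 106. ] ang 88.5 gap 77.2 q6 -1.03
(502, 356.3, 13, 88.6) -> tx 0.09 ty 0.75 tz 9.29 yaw -0.002 | rows 2.2
```

Request:
jog_arm([
  {"tx": 0.1, "ty": 0.75, "tz": 2, "yaw": 0, "jaw": -0.8},
  {"tx": 0.1, "ty": 0.75, "tz": 5, "yaw": 0, "jaw": -0.8},
  {"tx": 0.1, "ty": 0.75, "tz": 8.5, "yaw": 0, "jaw": -0.8},
  {"tx": 0.1, "ty": 0.75, "tz": 9.2, "yaw": 0, "jaw": -0.8},
  {"tx": 0.1, "ty": 0.75, "tz": 9.2, "yaw": 0, "jaw": -0.8},
  {"tx": 0.1, "ty": 0.75, "tz": 9.2, "yaw": 0, "jaw": 1},
  {"tx": 0.1, "ty": 0.75, "tz": 9.2, "yaw": 0, "jaw": 1},
  {"tx": 0.1, "ty": 0.75, "tz": 9.2, "yaw": 0, "jaw": 1},
  {"tx": 0.1, "ty": 0.75, "tz": 9.2, "yaw": 0, "jaw": 1},
  {"tx": 0.1, "ty": 0.75, "tz": 9.2, "yaw": 0, "jaw": 1},
])

```text
time_s: 30.37
tcp_pos: [504.1, 358.8, 17.6]
ee_rot: [0.039, 3.138, 0.002]
wrist_force: [-0.3, -1.0, 5.4]
finger_gap: 58.1
grasp_force: 65.3
```

Request:
jog_arm([
  {"tx": 0, "ty": 0, "tz": 0, "yaw": 0, "jaw": 1},
  {"tx": 0, "ty": 0, "tz": -2, "yaw": 0, "jaw": 1},
  {"tx": 0, "ty": 0, "tz": -5, "yaw": 0, "jaw": 1},
  {"tx": 0, "ty": 0, "tz": -9, "yaw": 0, "jaw": 1},
  {"tx": 0, "ty": 0, "tz": -9, "yaw": 0, "jaw": 1},
  {"tx": 0, "ty": 0, "tz": -9, "yaw": 0, "jaw": 1},
])

```text
time_s: 30.87
tcp_pos: [504.1, 359.3, 108.4]
ee_rot: [0.039, 3.136, 0.005]
wrist_force: [-0.3, 0.1, -4.0]
finger_gap: 58.0
grasp_force: 65.8
```

```bash
python3 - <<'E'
from h import *
plan((484,19,105,96.3))
print(arm.state()['grasp_force'],arm.state()['wrist_force'])
E
```

```text
t 30.87 at [504.1 359.3 108.4] ang 88.6 gap 58.0 q6 -1.01
(484, 19, 105, 96.3) -> tx 1.17 ty -34.07 tz 0.22 yaw -0.135 | rows 8.2
65.80871343612671 [-0.33154558  0.09212739 -4.04702272]
```

Request:
jog_arm([
  {"tx": 1.2, "ty": -34.1, "tz": 0, "yaw": -0.135, "jaw": 1},
  {"tx": 1.2, "ty": -34.1, "tz": 0, "yaw": -0.135, "jaw": 1},
  {"tx": 1.2, "ty": -34.1, "tz": 0, "yaw": -0.135, "jaw": 1},
  {"tx": 1.2, "ty": -34.1, "tz": 0, "yaw": -0.135, "jaw": 1},
  {"tx": 1.2, "ty": -34.1, "tz": 0, "yaw": -0.135, "jaw": 1},
  {"tx": 1.2, "ty": -34.1, "tz": 0, "yaw": -0.135, "jaw": 1},
  {"tx": 1.2, "ty": -34.1, "tz": 0, "yaw": -0.135, "jaw": 1},
  {"tx": 1.2, "ty": -34.1, "tz": 0, "yaw": -0.135, "jaw": 1},
  {"tx": 1.2, "ty": -34.1, "tz": 0, "yaw": -0.135, "jaw": 1},
  {"tx": 1.2, "ty": -34.1, "tz": 0, "yaw": -0.135, "jaw": 1},
])

```text
time_s: 31.7
tcp_pos: [480.1, 15.2, 102.8]
ee_rot: [0.165, -3.133, -0.001]
wrist_force: [-0.6, -0.2, -4.0]
finger_gap: 58.1
grasp_force: 66.2
```

Request:
jog_arm([
  {"tx": 0, "ty": 0, "tz": 2, "yaw": 0, "jaw": 1},
  {"tx": 0, "ty": 0, "tz": 5, "yaw": 0, "jaw": 1},
  {"tx": 0, "ty": 0, "tz": 5, "yaw": 0, "jaw": 1},
  {"tx": 0, "ty": 0, "tz": 5, "yaw": 0, "jaw": 1},
  {"tx": 0, "ty": 0, "tz": 5, "yaw": 0, "jaw": 1},
])

```text
time_s: 32.12
tcp_pos: [481.9, 18.4, 55.0]
ee_rot: [0.175, -3.136, -0.001]
wrist_force: [-0.3, 0.3, -2.8]
finger_gap: 58.1
grasp_force: 66.1
```

```bash
python3 - <<'E'
from h import *
plan((484,19,28,96.3))
see(arm.state()['tcp_pos'][2]+23.4)
E
```

```text
t 32.12 at [481.9  18.4  55. ] ang 96.4 gap 58.1 q6 -1.76
(484, 19, 28, 96.3) -> tx -0.21 ty 0.04 tz 2.70 yaw 0.001 | rows 0.6
brass [array([479.5,  17.7]), array([53.2, 53.5]), np.float64(6.4)] (190, 221, 134, 116)
brass [array([471.2, -52.7]), array([49.2, 26.1]), np.float64(6.8)] (34, 185, 87, 115)
```

Request:
jog_arm([
  {"tx": -0.3, "ty": 0.09, "tz": 2, "yaw": 0, "jaw": 1},
  {"tx": -0.3, "ty": 0.09, "tz": 2.7, "yaw": 0, "jaw": 1},
  {"tx": -0.3, "ty": 0.09, "tz": 2.7, "yaw": 0, "jaw": 1},
  {"tx": -0.3, "ty": 0.09, "tz": 2.7, "yaw": 0, "jaw": 1},
  {"tx": -0.3, "ty": 0.09, "tz": 2.7, "yaw": 0, "jaw": 1},
  {"tx": -0.3, "ty": 0.09, "tz": 2.7, "yaw": 0, "jaw": 1},
])

```text
time_s: 32.67
tcp_pos: [485.7, 18.7, 29.2]
ee_rot: [-0.173, 3.135, -0.0]
wrist_force: [-1.6, 0.6, -3.1]
finger_gap: 58.0
grasp_force: 66.4
```

```bash
python3 - <<'E'
from h import *
plan((484.8,19.6,21.3,96.3))
see(arm.state()['tcp_pos'][2]+23.4)
E
```

```text
t 32.67 at [485.7  18.7  29.2] ang 96.3 gap 58.0 q6 -1.75
(484.8, 19.6, 21.3, 96.3) -> tx 0.08 ty 0.10 tz 0.79 yaw 0.000 | rows 0.2
brass [array([483.9,  18.2]), array([53.6, 53.8]), np.float64(52.9)] (190, 221, 134, 117)
brass [array([484.5, -66.2]), array([58.6, 34.1]), np.float64(6.8)] (0, 194, 96, 131)
```

Request:
jog_arm([
  {"tx": 0.1, "ty": 0.09, "tz": 0.5, "yaw": 0, "jaw": 1},
  {"tx": 0.1, "ty": 0.09, "tz": 0.8, "yaw": 0, "jaw": 1},
  {"tx": 0.1, "ty": 0.09, "tz": 0.8, "yaw": 0, "jaw": 1},
  {"tx": 0.1, "ty": 0.09, "tz": 0.8, "yaw": 0, "jaw": -0.7},
  {"tx": 0.1, "ty": 0.09, "tz": 0.8, "yaw": 0, "jaw": -0.7},
  {"tx": 0.1, "ty": 0.09, "tz": 0.8, "yaw": 0, "jaw": -0.7},
  {"tx": 0.1, "ty": 0.09, "tz": 0.8, "yaw": 0, "jaw": -0.7},
  {"tx": 0.1, "ty": 0.09, "tz": -3, "yaw": 0, "jaw": -0.7},
  {"tx": 0.1, "ty": 0.09, "tz": -7, "yaw": 0, "jaw": -0.7},
  {"tx": 0.1, "ty": 0.09, "tz": -8, "yaw": 0, "jaw": -0.7},
])

```text
time_s: 33.55
tcp_pos: [487.5, 19.3, 114.3]
ee_rot: [-0.172, 3.127, -0.002]
wrist_force: [1.6, 0.1, 1.5]
finger_gap: 72.4
grasp_force: 0.0
```

Request:
jog_arm([
  {"tx": 0, "ty": 0, "tz": 0, "yaw": 0, "jaw": -0.8},
  {"tx": 0, "ty": 0, "tz": 0, "yaw": 0, "jaw": -0.8},
  {"tx": 0, "ty": 0, "tz": 0, "yaw": 0, "jaw": -0.8},
])

```text
time_s: 33.8
tcp_pos: [482.8, 19.6, 106.7]
ee_rot: [0.173, -3.135, -0.0]
wrist_force: [-0.1, -0.1, -1.0]
finger_gap: 76.5
grasp_force: 0.0
```

```bash
python3 - <<'E'
from h import *
see(44)
plan((418.7,358.6,105,88.6))
E
```

```text
brass [array([482.3,  18.9]), array([52.9, 53. ]), np.float64(6.4)] (215, 170, 83, 78)
brass [array([491.1, -70.6]), array([63.5, 34.1]), np.float64(6.9)] (83, 160, 65, 93)
t 33.85 at [482.5  19.6 106.2] ang 96.3 gap 77.0 q6 -1.75
(418.7, 358.6, 105, 88.6) -> tx 2.61 ty 34.40 tz 0.15 yaw 0.135 | rows 8.3
```

Request:
jog_arm([
  {"tx": 2.6, "ty": 34.4, "tz": 0, "yaw": 0.135, "jaw": -0.8},
  {"tx": 2.6, "ty": 34.4, "tz": 0, "yaw": 0.135, "jaw": -0.8},
  {"tx": 2.6, "ty": 34.4, "tz": 0, "yaw": 0.135, "jaw": -0.8},
  {"tx": 2.6, "ty": 34.4, "tz": 0, "yaw": 0.135, "jaw": -0.8},
  {"tx": 2.6, "ty": 34.4, "tz": 0, "yaw": 0.135, "jaw": -0.8},
  {"tx": 2.6, "ty": 34.4, "tz": 0, "yaw": 0.135, "jaw": -0.8},
  {"tx": 2.6, "ty": 34.4, "tz": 0, "yaw": 0.135, "jaw": -0.8},
  {"tx": 2.6, "ty": 34.4, "tz": 0, "yaw": 0.135, "jaw": -0.8},
  {"tx": 2.6, "ty": 34.4, "tz": 0, "yaw": 0.135, "jaw": -0.8},
  {"tx": 2.6, "ty": 34.4, "tz": 0, "yaw": 0.135, "jaw": -0.8},
])

```text
time_s: 34.68
tcp_pos: [418.2, 361.2, 106.1]
ee_rot: [-0.032, -3.139, 0.002]
wrist_force: [0.2, -0.3, -0.1]
finger_gap: 76.8
grasp_force: 0.0
```

Request:
jog_arm([
  {"tx": 0, "ty": 0, "tz": 0, "yaw": 0, "jaw": -0.8},
  {"tx": 0, "ty": 0, "tz": 0, "yaw": 0, "jaw": -0.8},
  {"tx": 0, "ty": 0, "tz": 0, "yaw": 0, "jaw": -0.8},
])

```text
time_s: 34.93
tcp_pos: [420.0, 357.1, 107.1]
ee_rot: [-0.041, -3.14, 0.002]
wrist_force: [0.8, 0.2, -0.2]
finger_gap: 76.6
grasp_force: 0.0
```

```bash
python3 - <<'E'
from h import *
see(43)
plan((418.7,358.6,14,88.6))
E
```

```text
brass [array([418.7, 358.7]), array([51.8, 50.3]), np.float64(88.7)] (219, 170, 82, 74)
t 34.98 at [420.2 357.1 107.4] ang 88.5 gap 76.9 q6 -0.94
(418.7, 358.6, 14, 88.6) -> tx 0.14 ty 0.15 tz 9.34 yaw -0.002 | rows 2.2
```

Request:
jog_arm([
  {"tx": 0.15, "ty": 0.1, "tz": 2, "yaw": 0, "jaw": -0.8},
  {"tx": 0.15, "ty": 0.1, "tz": 5, "yaw": 0, "jaw": -0.8},
  {"tx": 0.15, "ty": 0.1, "tz": 8.5, "yaw": 0, "jaw": -0.8},
  {"tx": 0.15, "ty": 0.1, "tz": 9.3, "yaw": 0, "jaw": -0.8},
  {"tx": 0.15, "ty": 0.1, "tz": 9.3, "yaw": 0, "jaw": -0.8},
  {"tx": 0.15, "ty": 0.1, "tz": 9.3, "yaw": 0, "jaw": 1},
  {"tx": 0.15, "ty": 0.1, "tz": 9.3, "yaw": 0, "jaw": 1},
  {"tx": 0.15, "ty": 0.1, "tz": 9.3, "yaw": 0, "jaw": 1},
  {"tx": 0.15, "ty": 0.1, "tz": 9.3, "yaw": 0, "jaw": 1},
  {"tx": 0.15, "ty": 0.1, "tz": 9.3, "yaw": 0, "jaw": 1},
])

```text
time_s: 35.82
tcp_pos: [420.2, 360.5, 17.4]
ee_rot: [0.039, 3.138, 0.003]
wrist_force: [0.0, -0.5, 5.1]
finger_gap: 56.7
grasp_force: 67.9
```

Request:
jog_arm([
  {"tx": 0, "ty": 0, "tz": 0, "yaw": 0, "jaw": 1},
  {"tx": 0, "ty": 0, "tz": -2, "yaw": 0, "jaw": 1},
  {"tx": 0, "ty": 0, "tz": -5, "yaw": 0, "jaw": 1},
  {"tx": 0, "ty": 0, "tz": -9, "yaw": 0, "jaw": 1},
  {"tx": 0, "ty": 0, "tz": -9, "yaw": 0, "jaw": 1},
  {"tx": 0, "ty": 0, "tz": -9, "yaw": 0, "jaw": 1},
])

```text
time_s: 36.32
tcp_pos: [420.3, 360.9, 108.3]
ee_rot: [0.039, 3.136, 0.006]
wrist_force: [-0.2, -0.6, -2.4]
finger_gap: 56.6
grasp_force: 67.2
```

```bash
python3 - <<'E'
from h import *
plan((474,110.5,105,96.3))
print(arm.state()['grasp_force'],arm.state()['wrist_force'])
E
```

```text
t 36.32 at [420.3 360.9 108.3] ang 88.6 gap 56.6 q6 -0.93
(474, 110.5, 105, 96.3) -> tx -5.99 ty -24.90 tz 0.27 yaw -0.135 | rows 6.1
67.22632884979248 [-0.15697265 -0.59700153 -2.39801695]
```

Request:
jog_arm([
  {"tx": -6, "ty": -24.9, "tz": 0, "yaw": -0.135, "jaw": 1},
  {"tx": -6, "ty": -24.9, "tz": 0, "yaw": -0.135, "jaw": 1},
  {"tx": -6, "ty": -24.9, "tz": 0, "yaw": -0.135, "jaw": 1},
  {"tx": -6, "ty": -24.9, "tz": 0, "yaw": -0.135, "jaw": 1},
  {"tx": -6, "ty": -24.9, "tz": 0, "yaw": -0.135, "jaw": 1},
  {"tx": -6, "ty": -24.9, "tz": 0, "yaw": -0.135, "jaw": 1},
  {"tx": -6, "ty": -24.9, "tz": 0, "yaw": -0.135, "jaw": 1},
  {"tx": -6, "ty": -24.9, "tz": 0, "yaw": -0.135, "jaw": 1},
  {"tx": -6, "ty": -24.9, "tz": 2, "yaw": -0.135, "jaw": 1},
  {"tx": -6, "ty": -24.9, "tz": 5, "yaw": -0.135, "jaw": 1},
])

```text
time_s: 37.15
tcp_pos: [474.6, 110.1, 56.7]
ee_rot: [-0.172, 3.131, 0.002]
wrist_force: [1.0, 0.8, -2.7]
finger_gap: 56.6
grasp_force: 67.3
```

Request:
jog_arm([
  {"tx": 0, "ty": 0, "tz": 0, "yaw": 0, "jaw": 1},
  {"tx": 0, "ty": 0, "tz": 0, "yaw": 0, "jaw": 1},
  {"tx": 0, "ty": 0, "tz": 0, "yaw": 0, "jaw": 1},
  {"tx": 0, "ty": 0, "tz": 0, "yaw": 0, "jaw": 1},
])

```text
time_s: 37.48
tcp_pos: [473.4, 110.0, 56.4]
ee_rot: [-0.175, 3.135, 0.0]
wrist_force: [0.0, 0.6, -2.3]
finger_gap: 56.6
grasp_force: 67.0
```

```bash
python3 - <<'E'
from h import *
plan((474,110.5,28,96.3))
see(arm.state()['tcp_pos'][2]+25.6)
E
```

```text
t 37.48 at [473.4 110.   56.4] ang 96.4 gap 56.6 q6 -1.56
(474, 110.5, 28, 96.3) -> tx -0.06 ty 0.05 tz 2.85 yaw 0.001 | rows 0.7
brass [array([471.6, 109.4]), array([50.2, 51.9]), np.float64(6.5)] (188, 229, 138, 110)
brass [array([460.2,  40.1]), array([40.2, 39.3]), np.float64(45.5)] (25, 194, 106, 96)
```

Request:
jog_arm([
  {"tx": -0.05, "ty": 0.07, "tz": 2, "yaw": 0, "jaw": 1},
  {"tx": -0.05, "ty": 0.07, "tz": 2.8, "yaw": 0, "jaw": 1},
  {"tx": -0.05, "ty": 0.07, "tz": 2.8, "yaw": 0, "jaw": 1},
  {"tx": -0.05, "ty": 0.07, "tz": 2.8, "yaw": 0, "jaw": 1},
  {"tx": -0.05, "ty": 0.07, "tz": 2.8, "yaw": 0, "jaw": 1},
  {"tx": -0.05, "ty": 0.07, "tz": 2.8, "yaw": 0, "jaw": 1},
])

```text
time_s: 38.03
tcp_pos: [473.7, 110.0, 28.1]
ee_rot: [-0.173, 3.135, 0.0]
wrist_force: [-0.1, 0.6, -2.2]
finger_gap: 56.8
grasp_force: 67.1
```

```bash
python3 - <<'E'
from h import *
plan((474.1,110.8,21,96.3))
see(arm.state()['tcp_pos'][2]+25.6)
E
```

```text
t 38.03 at [473.7 110.   28.1] ang 96.3 gap 56.8 q6 -1.56
(474.1, 110.8, 21, 96.3) -> tx -0.05 ty 0.08 tz 0.71 yaw 0.000 | rows 0.2
brass [array([471.9, 109.4]), array([50.1, 51.8]), np.float64(6.4)] (188, 229, 138, 110)
brass [array([469.6,  30.4]), array([49. , 35.9]), np.float64(46.2)] (0, 215, 108, 99)
```

Request:
jog_arm([
  {"tx": -0.05, "ty": 0.08, "tz": 0.5, "yaw": 0, "jaw": 1},
  {"tx": -0.05, "ty": 0.08, "tz": 0.75, "yaw": 0, "jaw": 1},
  {"tx": -0.05, "ty": 0.08, "tz": 0.75, "yaw": 0, "jaw": 1},
  {"tx": -0.05, "ty": 0.08, "tz": 0.75, "yaw": 0, "jaw": -0.6},
  {"tx": -0.05, "ty": 0.08, "tz": 0.75, "yaw": 0, "jaw": -0.6},
  {"tx": -0.05, "ty": 0.08, "tz": 0.75, "yaw": 0, "jaw": -0.6},
  {"tx": -0.05, "ty": 0.08, "tz": 0.75, "yaw": 0, "jaw": -0.6},
  {"tx": -0.05, "ty": 0.08, "tz": -3, "yaw": 0, "jaw": -0.6},
  {"tx": -0.05, "ty": 0.08, "tz": -7, "yaw": 0, "jaw": -0.6},
  {"tx": -0.05, "ty": 0.08, "tz": -10, "yaw": 0, "jaw": -0.6},
])

```text
time_s: 38.92
tcp_pos: [473.6, 110.8, 129.3]
ee_rot: [-0.173, 3.136, 0.0]
wrist_force: [1.5, 0.6, 0.9]
finger_gap: 68.3
grasp_force: 0.0
```

Request:
jog_arm([
  {"tx": 2, "ty": -9, "tz": -10, "yaw": 0, "jaw": -0.6},
  {"tx": 2, "ty": -9, "tz": -10, "yaw": 0, "jaw": -0.6},
  {"tx": 2, "ty": -9, "tz": -10, "yaw": 0, "jaw": -0.6},
  {"tx": 2, "ty": -9, "tz": -10, "yaw": 0, "jaw": -0.6},
  {"tx": 2, "ty": -9, "tz": -10, "yaw": 0, "jaw": -0.6},
  {"tx": 2, "ty": -9, "tz": -10, "yaw": 0, "jaw": -0.6},
  {"tx": 2, "ty": -9, "tz": -10, "yaw": 0, "jaw": -0.6},
])

```text
time_s: 39.5
tcp_pos: [462.4, 19.8, 224.8]
ee_rot: [0.173, -3.133, -0.001]
wrist_force: [-0.7, -0.2, 0.2]
finger_gap: 68.4
grasp_force: 0.0
```

```bash
python3 - <<'E'
from h import *
plan()
d=grab('wrist','w5.png');h,m=brass(d)
m=cv2.morphologyEx(m,cv2.MORPH_CLOSE,np.ones((9,9)))
for c in cv2.findContours(m,0,2)[0]:
    if cv2.contourArea(c)>800: print('brass',[np.round(v,1) for v in rectw(d,c,44)],cv2.boundingRect(c))
a=cv2.resize(d['frame'][130:260,110:400],None,fx=2.7,fy=2.7,interpolation=cv2.INTER_CUBIC);cv2.imwrite('pics/w5c.png',a[:,:,::-1])
grab('top','t1.png')
E
```

```text
t 39.5 at [462.4  19.8 224.8] ang 96.3 gap 68.4 q6 -1.75
brass [array([472.9, 111. ]), array([50. , 52.4]), np.float64(6.5)] (319, 163, 57, 49)
brass [array([482.8,  19.1]), array([52.9, 52.8]), np.float64(6.4)] (227, 161, 54, 52)
brass [array([491.1, -70.8]), array([63.2, 34. ]), np.float64(6.9)] (143, 154, 39, 62)
```

View pics/w5c.png

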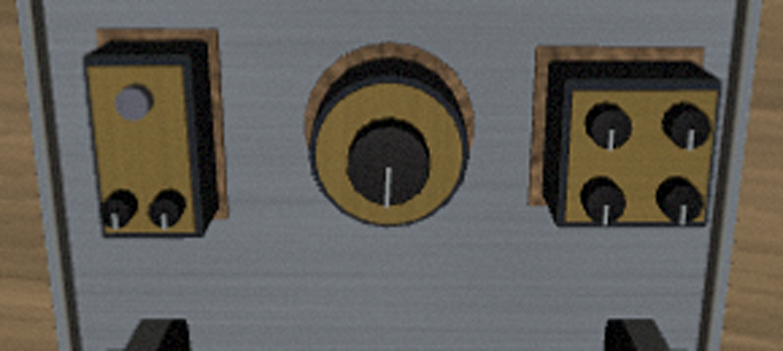

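View pics/t1.png

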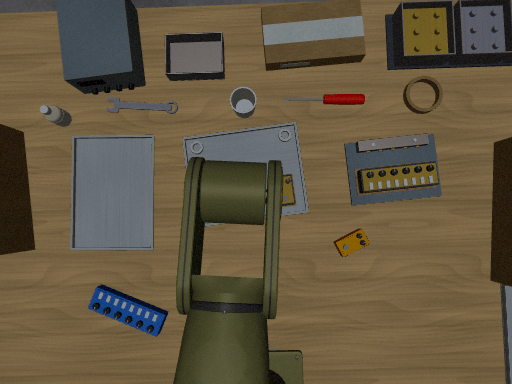

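All three small units stand on their mats within about 1 mm (oblong at (145,150), round at (390,145), square at (635,145) in the crop). The top view shows the long unit on the pad (398,178), the side tray empty and the cup untouched (243,102). Handing in.

```bash
python3 -c "
from plant import arm
print(arm.finish_job())"
```

```text
the job is handed in; nothing more can be done
None
```

I handed the job in at about 40 s of the 136 s allowed. The long unit is centred on the test stand's pad, all three small units are back upright on their own mats within about 1 mm, and the cup and look-alikes were left alone.

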